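# Put the baking set away

### The job

Put away the baking set: stand every round cutter, knob up and fully home, in the hole of the wooden block that fits its drum snugly, and stack the closed tins squarely in one column in the shallow tray, largest at the bottom and each next smaller one on top, centred and in line with the tray. Some cutters and tins may be missing; leave the salt shaker, herb jar and mug alone.

Things in the scene. Friction and masses are not known exactly. Their poses are not given: they have to be found in the camera images.
- block: fixed wooden block, 268 x 76 x 34 mm high, standing on the worktop, with a straight row of five round blind holes along its x axis, each 22 mm deep (12 mm of wood under them), graded from the smallest at its -x end to the largest at its +x end; origin at the centre of its underside, z up
- block_hole0 (a point): centre of the mouth, level with the block's top, of the hole 29 mm across: home of the 26 mm cutter (the wider holes would also swallow it, but loosely)
- block_hole1 (a point): centre of the mouth, level with the block's top, of the hole 35 mm across: home of the 32 mm cutter (the wider holes would also swallow it, but loosely)
- block_hole2 (a point): centre of the mouth, level with the block's top, of the hole 41 mm across: home of the 38 mm cutter (the wider holes would also swallow it, but loosely)
- block_hole3 (a point): centre of the mouth, level with the block's top, of the hole 47 mm across: home of the 44 mm cutter (the wider holes would also swallow it, but loosely)
- block_hole4 (a point): centre of the mouth, level with the block's top, of the hole 53 mm across: home of the 50 mm cutter (the wider holes would also swallow it, but loosely)
- cutter_26: round pastry cutter, 78 mm tall in all: a plain steel drum 26 mm across and 30 mm high below (foot edge chamfered), a stem 12 mm thick, then a light wooden knob 24 mm across from 52 to 78 mm above the foot, by which it is taken; the knob and height are the same on all cutters. Origin at the centre of its foot, z up along its axis. About 89 g. May be absent
- cutter_32: round pastry cutter, 78 mm tall in all: a plain steel drum 32 mm across and 30 mm high below (foot edge chamfered), a stem 12 mm thick, then a light wooden knob 24 mm across from 52 to 78 mm above the foot, by which it is taken; the knob and height are the same on all cutters. Origin at the centre of its foot, z up along its axis. About 98 g. May be absent
- cutter_38: round pastry cutter, 78 mm tall in all: a plain steel drum 38 mm across and 30 mm high below (foot edge chamfered), a stem 12 mm thick, then a light wooden knob 24 mm across from 52 to 78 mm above the foot, by which it is taken; the knob and height are the same on all cutters. Origin at the centre of its foot, z up along its axis. About 107 g. May be absent
- cutter_44: round pastry cutter, 78 mm tall in all: a plain steel drum 44 mm across and 30 mm high below (foot edge chamfered), a stem 12 mm thick, then a light wooden knob 24 mm across from 52 to 78 mm above the foot, by which it is taken; the knob and height are the same on all cutters. Origin at the centre of its foot, z up along its axis. About 116 g. May be absent
- cutter_50: round pastry cutter, 78 mm tall in all: a plain steel drum 50 mm across and 30 mm high below (foot edge chamfered), a stem 12 mm thick, then a light wooden knob 24 mm across from 52 to 78 mm above the foot, by which it is taken; the knob and height are the same on all cutters. Origin at the centre of its foot, z up along its axis. About 125 g. May be absent
- tray: fixed shallow wooden tray, 108 x 74 mm, floor 6 mm above the worktop, inside a rim 6 mm thick whose top is 12 mm above the worktop; the inside is 96 x 62 mm, long side along its x axis; origin at the centre of its underside, z up
- tray_floor (a point): centre of the tray's inner floor, axes as the tray's
- large_tin: large closed, flat-lidded metal tin (lid does not come off), 90 mm long (its x) by 56 mm wide (its y) by 36 mm high, origin at the centre of its underside, z up; about 200 g
- medium_tin: medium closed, flat-lidded metal tin (lid does not come off), 80 mm long (its x) by 50 mm wide (its y) by 32 mm high, origin at the centre of its underside, z up; about 141 g. May be absent
- small_tin: small closed, flat-lidded metal tin (lid does not come off), 70 mm long (its x) by 44 mm wide (its y) by 28 mm high, origin at the centre of its underside, z up; about 95 g. May be absent
- salt_shaker: salt shaker, 44 mm across and 90 mm tall, origin at the centre of its underside; a bystander, to be left alone
- herb_jar: herb jar with a lid, 46 mm across and 105 mm tall, origin at the centre of its underside; a bystander, to be left alone
- white_mug: white mug with a handle, 81 mm across (116 mm over the handle) and 94 mm tall, origin at the centre of its underside; a bystander, to be left alone
Mind the look-alikes: they are no part of the job. What is shaped like the cutter_32 but yellow is not meant.

How it is judged (in metres and radians):
At the end, for the whole second after the job is handed in: Each cutter stands in its own hole: within 4 mm of its centre, foot 19 mm or more below the block's top, upright within 0.1 rad. Tins lie flat in one column in the tray, large, medium, small from below, each within 10 mm of the tray's centre and 0.14 rad of its direction; all at rest (horizontal distance between cutter_26 and block_hole0 below 0.004 m and z of cutter_26 in the frame of block_hole0 below -0.019 m and angle between each of cutter_26, cutter_32, cutter_38, cutter_44, cutter_50's own z axis and vertical below 0.1 rad and linear speed of each of cutter_26, cutter_32, cutter_38, cutter_44, cutter_50, large_tin, medium_tin, small_tin below 0.02 m/s and horizontal distance between cutter_32 and block_hole1 below 0.004 m and z of cutter_32 in the frame of block_hole1 below -0.019 m and horizontal distance between cutter_38 and block_hole2 below 0.004 m and z of cutter_38 in the frame of block_hole2 below -0.019 m and horizontal distance between cutter_44 and block_hole3 below 0.004 m and z of cutter_44 in the frame of block_hole3 below -0.019 m and horizontal distance between cutter_50 and block_hole4 below 0.004 m and z of cutter_50 in the frame of block_hole4 below -0.019 m and horizontal distance between each of large_tin, medium_tin, small_tin and tray_floor below 0.01 m and angle between the x axis of each of large_tin, medium_tin, small_tin and the x axis of tray, either way round below 0.14 rad and angle between each of large_tin, medium_tin, small_tin's own z axis and vertical below 0.06 rad and height (world z) of large_tin below 0.01 m and z of each of medium_tin, small_tin in the frame of large_tin above 0.032 m and z of small_tin in the frame of medium_tin above 0.028 m); the robot touches nothing.
It fails at once if the salt shaker was moved more than 30 mm or tipped (distance of salt_shaker from where it was at the start of the episode above 0.03 m or angle between salt_shaker's own z axis and vertical above 0.5 rad).
It fails at once if the herb jar was moved more than 30 mm or tipped (distance of herb_jar from where it was at the start of the episode above 0.03 m or angle between herb_jar's own z axis and vertical above 0.5 rad).
It fails at once if the white mug was moved more than 30 mm or tipped (distance of white_mug from where it was at the start of the episode above 0.03 m or angle between white_mug's own z axis and vertical above 0.5 rad).
Of cutter_26, cutter_32, cutter_38, cutter_44, cutter_50 only 3 to 5 are there at a start; the rules pass over those that are not, and their reading is None.
Of medium_tin, small_tin only 1 to 2 are there at a start; the rules pass over those that are not, and their reading is None.
At some moment in a run one of cutter_38, cutter_44, cutter_50 may be knocked a few centimetres aside while the robot is not near it.
It also fails if it takes over 210 s, if anything falls off the work surface, if the arm or the gripper's body presses on something with over 40 N, if the wrist force passes 120 N, or if a joint passes its speed limit or range.

### The arm

A 7-joint arm with a two-finger parallel gripper is mounted at the origin on a cart in front of the work surface, level with it; the furniture and walls round the work are solid. World frame = base frame: x ahead of the robot, y to its left, z up, the work surface at z = 0. Lengths are in mm, angles in rad, forces in N, time in s.
With the tool pointing down it reaches from about 350 to 775 mm from the base axis. Payload 3.1 kg.
Tool frame: the origin (TCP) lies where the fingers leave the gripper's body, on its centre line; the fingertips stand 73 mm ahead of it and the grasp point (between the pads) lies 54 mm ahead of it; z points along the fingers, y is the line along which they close (so a half turn about z gives the same grasp; the last joint's range is limited). The gripper opens to 85 mm and grips with 20 to 120 N. Pads are 22 mm wide; open, the fingers measure 114 mm over their backs; the gripper's body (76 mm by 85 mm) begins 54 mm behind the grasp point. The pads swing forward as they close: fully open they stand 13 mm farther back than shut.
Start: joints at [1.248, 0.311, 0.014, 1.512, -0.004, 1.319, -0.027], TCP at [152.452, -528.464, 303.904] pointing down, gripper open.
Joint ranges: [-2.7, 2.7], [-0.3, 1.91], [-1.27, 1.3], [0.12, 2.57], [-1.44, 4.58], [0.2, 2.03], [-3.05, 3.05]. Speed limits (rad/s): [2.79, 2.79, 3.14, 3.14, 3.14, 3.14, 3.14].

### API

Orientations are given as a unit quaternion [w, x, y, z].
In Python, from rig import ctrl gives the robot as it stands.
- The arm moves only by the tool move_arm, never from a script. Its arguments are lists of equal length, an entry for each row: "delta_pos": the shift along the tool's x, y, z in m, a list of three; "dr": the turn, a rotation vector about the tool's x, y, z in rad, a list of three; "jaw": the closure, from 0 (fully open) to 1 (shut). A call has exactly 8 rows; each row shifts and turns the commanded pose from where the row before left it, along the tool's axes as they then stand; what a row does not reach is not made up. A row lasts 1/12 s, in which the tool goes at most 41.7 mm and 7.16 degrees, less where a joint would pass 70% of its speed; a pose out of reach is approached as far as the arm can. A call with a gripper value outside its range is refused whole. The fingers move at their own pace and stop on an object; "grip_force" is the grip in N (left out, the last holds). Time passes only in rows, so rows that do not move let the fingers close, or fill a call up. It gives the time, the measured TCP pose, the force, the opening and the grip force at its end, in the units of the state.
- ctrl.observe(): the state, without advancing time (a new reading comes with each control period).
- ctrl.camera(name): name is "scene" or "top" or "wrist"; returns a dict with "img" (480x640x3 uint8, red, green, blue), "vfov" (degrees; the focal length in pixels is half the picture's height over the tangent of half this angle, whatever the lens; pixels are square), "cx", "cy" (the principal point, pixels), "dist" ([k1, k2, p1, p2, k3] as OpenCV has them; the pictures are not rectified), "extrinsics" (4x4, takes a point from camera to world coordinates). Camera axes: x right, y up, looking along -z (the intrinsics and any distortion apply to the point x, -y, -z); pixel columns grow to the right and rows downward; lengths in mm; the calibration is good to about 2 mm. A picture is of the moment at which its call begins. There is no depth.
- ctrl.close_job(): hands the job in; it is judged then, once.
The state is a dict: "t": time; "joints": joint angles; "joint_velocities": joint speeds; "joint_torque": joint torques, N m; "position": TCP position; "ee_rot": TCP orientation; "contact_force": force on the tool from outside, world axes, zero at the start; "wrist_torque": the same for the moment, N m; "gripper_width": finger opening in mm; "grasp_force": force on a finger pad.
Only numpy, scipy, OpenCV 4.12 (cv2) and the standard library are available. Lean on these libraries where they do the work, as an engineer would, in place of code of your own. Each camera call takes 0.05 s, during which the arm holds its last target. There are 200 camera calls.

## Working session

There is one attempt and no reset: what is moved stays moved. The work goes in short steps, Python scripts to look and compute and a tool call to move; the robot and the scene stay as the last step left them, time stands still between calls to the robot, and variables do not carry over. Pictures are saved under pics/ and viewed, at most 14 in all, crops included, and the job is handed in when it is done.

Besides the shell and the picture viewer there is one more tool, called as name(argument=value, ...), one argument or row to a line, values as JSON. move_arm: Moves the arm, as the interface text tells. Its arguments: {"type":"object","properties":{"delta_pos":{"type":"array","items":{"type":"array","items":{"type":"number"}}},"dr":{"type":"array","items":{"type":"array","items":{"type":"number"}}},"jaw":{"type":"array","items":{"type":"number"}},"grip_force":{"type":"number"}},"required":["delta_pos","dr","jaw"]}

```bash
mkdir -p pics; python3 - <<'E'
from rig import ctrl
import cv2,numpy as np
s=ctrl.observe();print({k:np.round(v,3).tolist() for k,v in s.items()})
for n in("scene","top"):
    c=ctrl.camera(n);cv2.imwrite(f"pics/{n}0.png",c["img"][:,:,::-1]);print(n,c["vfov"],c["cx"],c["cy"],c["dist"],np.round(c["extrinsics"],3).tolist())
E
```

```text
{'t': 0.0, 'joints': [1.248, 0.312, 0.014, 1.513, -0.004, 1.319, -0.027], 'joint_velocities': [0.0, 0.001, -0.0, 0.0, -0.0, 0.0, -0.0], 'joint_torque': [0.0, -37.991, 0.146, -23.059, 0.012, 0.014, 0.0], 'position': [152.276, -527.899, 302.823], 'ee_rot': [-0.001, 0.99, 0.14, -0.0], 'contact_force': [0.635, -0.397, -0.07], 'wrist_torque': [-0.057, -0.009, 0.029], 'grasp_force': 0.0, 'gripper_width': 85.313}
scene 54.1041075583493 313.94190953414267 246.20043141874376 [-0.00622937  0.          0.          0.          0.        ] [[-0.527, 0.625, -0.577, 86.201], [-0.85, -0.373, 0.372, 260.142], [0.017, 0.686, 0.727, 703.545], [0.0, 0.0, 0.0, 1.0]]
top 50.49892268867322 315.66451134122576 245.00845996156954 [-0.11000929  0.          0.          0.          0.        ] [[0.021, 0.994, -0.11, 487.547], [-1.0, 0.022, 0.011, -40.995], [0.013, 0.11, 0.994, 1174.381], [0.0, 0.0, 0.0, 1.0]]
```

View pics/top0.png

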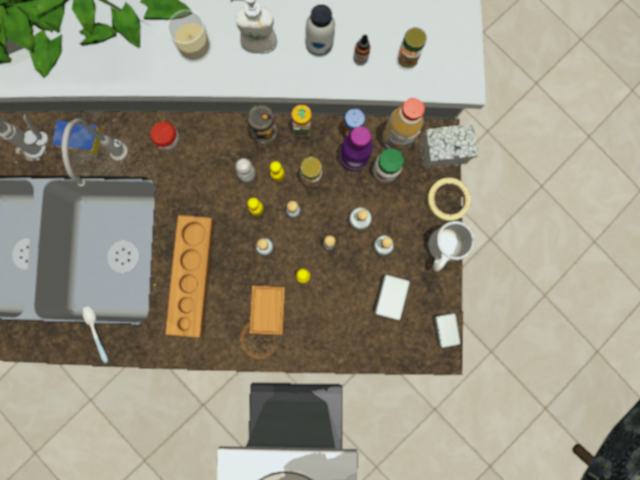

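View pics/scene0.png

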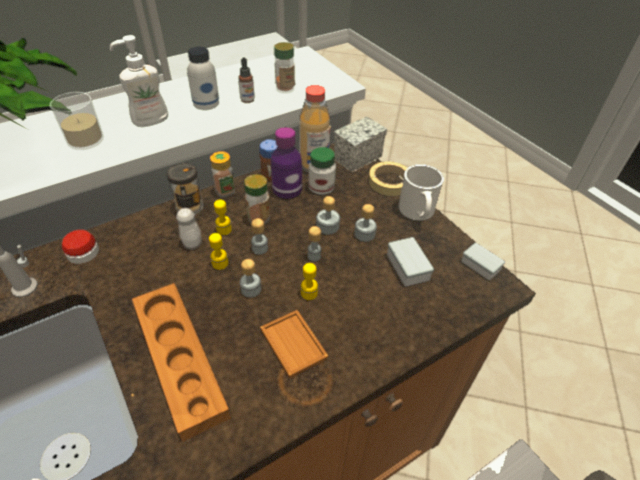

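```bash
cat > h.py <<'E'
from rig import ctrl
import cv2,numpy as np
from scipy.spatial.transform import Rotation as Ro
def K(c):
    f=240/np.tan(np.radians(c["vfov"]/2)); return np.array([[f,0,c["cx"]],[0,f,c["cy"]],[0,0,1.]])
def ray(c,p):
    p=np.atleast_2d(np.float64(p)).reshape(-1,1,2)
    n=cv2.undistortPoints(p,K(c),np.float64(c["dist"]))[:,0]
    d=np.c_[n[:,0],-n[:,1],-np.ones(len(n))]
    E=np.array(c["extrinsics"]); return E[:3,3],d@E[:3,:3].T
def onz(c,p,z):
    o,d=ray(c,p); return o+d*((z-o[2])/d[:,2])[:,None]
def proj(c,P):
    E=np.array(c["extrinsics"]);q=(np.atleast_2d(P)-E[:3,3])@E[:3,:3]
    q=q*[1,-1,-1]; return cv2.projectPoints(q,np.zeros(3),np.zeros(3),K(c),np.float64(c["dist"]))[0][:,0]
def hsv(c): return cv2.cvtColor(c["img"],cv2.COLOR_RGB2HSV)
def blobs(m,amin,amax=1e9):
    n,l,s,ce=cv2.connectedComponentsWithStats(m.astype(np.uint8))
    return [(ce[i],s[i],l==i) for i in range(1,n) if amin<=s[i][4]<=amax]
def tri(c1,p1,c2,p2):
    o1,d1=ray(c1,p1);o2,d2=ray(c2,p2);d1=d1[0];d2=d2[0]
    t=np.linalg.lstsq(np.c_[d1,-d2],o2-o1,rcond=None)[0]
    a,b=o1+t[0]*d1,o2+t[1]*d2; return (a+b)/2,np.linalg.norm(a-b)
def tool():
    s=ctrl.observe();q=s["ee_rot"];R=Ro.from_quat([q[1],q[2],q[3],q[0]]).as_matrix();return s,np.array(s["position"]),R
def go(target,yaw=None):
    s,p,R=tool(); d=R.T@(np.array(target)-p)
    y=np.arctan2(R[1,0],R[0,0]); print("t %.1f pos %s yaw %.3f w %.1f | delta tool mm %s"%(s["t"],np.round(p,1),y,s["gripper_width"],np.round(d,1)),"" if yaw is None else "drz %.3f"%(-((yaw-y+np.pi/2)%np.pi-np.pi/2)))
E
python3 - <<'E'
from h import *
T=ctrl.camera("top");S=ctrl.camera("scene")
def crop(c,x0,y0,x1,y1,k,n): cv2.imwrite(n,cv2.resize(c["img"][y0:y1,x0:x1,::-1],None,fx=k,fy=k,interpolation=cv2.INTER_CUBIC))
crop(T,230,180,480,360,3,"pics/topc.png");crop(S,190,180,390,310,4,"pics/scc.png")
for n,c in(("T",T),("S",S)):
    h=hsv(c);m=(h[...,0]>7)&(h[...,0]<20)&(h[...,1]>70)&(h[...,2]>100)
    for ce,s,_ in blobs(m,12): print(n,np.round(ce,1),s)
    m=(h[...,1]<40)&(h[...,2]>100)
    for ce,s,_ in blobs(m,25,3000):
        if 150<ce[1]<350 and ce[0]>160: print(n,"grey",np.round(ce,1),s)
E
```

```text
T [362.1  49.7] [356  45  14   8  34]
T [406.6  52.2] [399  47  18  11  96]
T [303.5 104.7] [298 104  12   4  12]
T [395.7 111.5] [391 106  11  15  33]
T [406.2 117. ] [402 111  13  10  20]
T [ 39.6 114.6] [ 38 113   4   4  13]
T [161.5 117.3] [158 113   7   9  36]
T [220.9 120.1] [216 114  11  13  48]
T [264.4 116.3] [262 114   6   6  22]
T [278.3 119.6] [277 117   4   6  14]
T [373.  122.8] [369 117  10  12  46]
T [421.3 122.4] [418 116   6  14  35]
T [238. 121.] [235 119   7   5  22]
T [302.5 125.1] [293 121  18   8  76]
T [175.2 124.4] [171 123   8   6  21]
T [387.6 130.6] [385 123   6  14  36]
T [123.8 131. ] [123 128   3   7  15]
T [335.5 131.7] [334 130   4   5  13]
T [200.6 137.5] [198 135   7   7  28]
T [416.3 138.6] [414 135   5   8  21]
T [125.7 140.9] [120 138  11  10  50]
T [223.7 142.8] [218 138  16  12  67]
T [135.7 145.1] [134 143   4   5  13]
T [212.4 145.1] [210 142   5   7  21]
T [190.1 150.6] [186 145  11  12  69]
T [199.7 148.7] [196 147   8   4  24]
T [234.2 150.3] [231 147   8   8  28]
T [131.2 150.7] [129 149   6   4  12]
T [155.4 151. ] [154 149   4   5  14]

[... 9392 characters left out ...]
 449   8  10  50]
S [211.3 468.5] [208 463   7  10  41]
S [180.4 472.1] [179 469   4   6  17]
S grey [322.3 170.5] [309 163  26  15 164]
S grey [419.9 191.8] [399 164  45  56 868]
S grey [292.  178.3] [286 174  13   9  83]
S grey [287.4 190.3] [275 187  25   6  51]
S grey [251.6 199.3] [248 195   8  10  49]
S grey [184.8 215.1] [177 208  18  15 159]
S grey [327.9 217.8] [316 210  24  16 263]
S grey [365.5 225.5] [355 218  21  15 212]
S grey [189.6 233.7] [180 222  20  24 273]
S grey [259.3 240.6] [252 234  15  12  98]
S grey [410.3 259.8] [ 388  237   46   48 1319]
S grey [483.1 259.5] [463 243  42  36 785]
S grey [314.9 248.7] [309 245  12   8  49]
S grey [250.  281.9] [240 274  20  16 197]
```

View pics/scc.png

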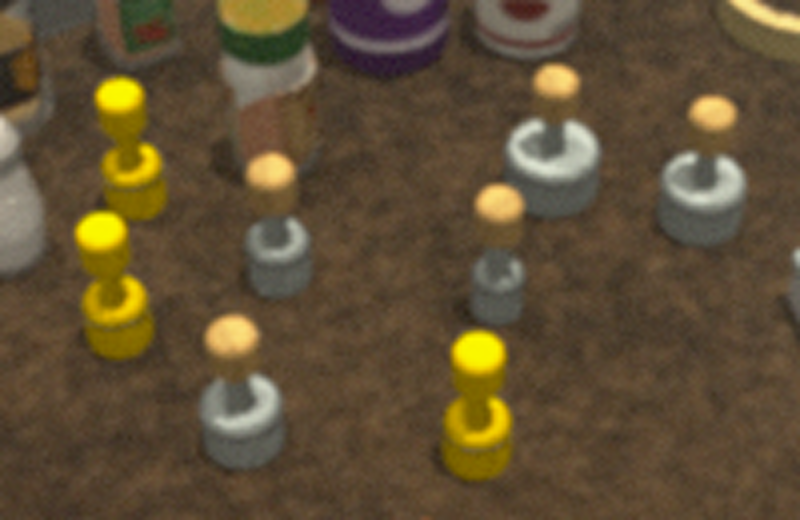

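View pics/topc.png

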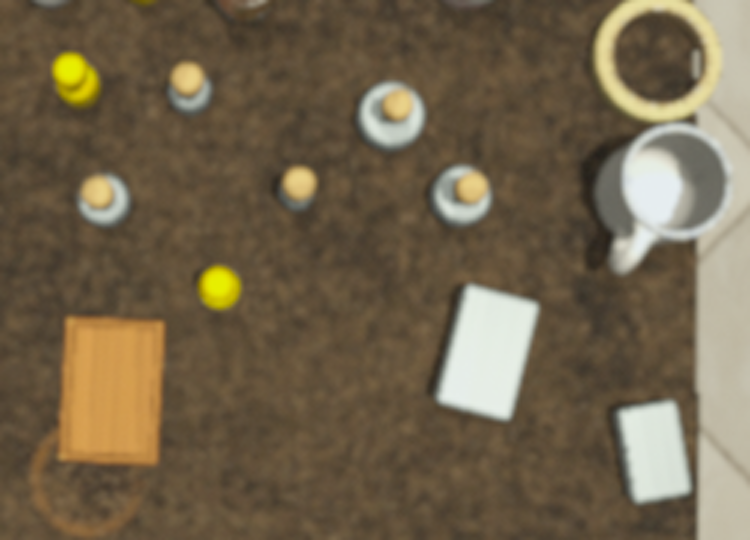

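The views show five steel cutters with wooden knobs, at top pixels (361,217), (383,246), (265,247), (294,211) and (329,242). By drum width these are the 50, 44, 38, 32 and 26. The three yellow pieces at (255,206), (276,170) and (303,276) are the look-alikes. There are two tins, at (393,297) and (448,330). Next I'll get positions.

```bash
python3 - <<'E'
from h import *
T=ctrl.camera("top");S=ctrl.camera("scene");hT=hsv(T);hS=hsv(S)
kn={"50":((362,214),(329.6,203)),"44":((386,243),(368.4,210)),"38":((263,244),(248,265.6)),"32":((292,207),(259,225)),"26":((329,242),(314.7,233))}
def knob(h,p):
    x,y=map(int,p);m=(h[...,0]>7)&(h[...,0]<22)&(h[...,1]>70)&(h[...,2]>165);w=np.zeros_like(m);w[y-12:y+13,x-10:x+11]=1
    b=max(blobs(m&w,5),key=lambda b:b[1][4]);return b[0],b[1]
for k,(a,b) in kn.items():
    pa,sa=knob(hT,a);pb,sb=knob(hS,b)
    P,e=tri(T,pa,S,pb)
    print(k,np.round(pa,1),sa[4],np.round(pb,1),sb[4],"tri",np.round(P,1),"e%.1f"%e,"top z76",np.round(onz(T,pa,76)[0,:2],1),"sc",np.round(onz(S,pb,75)[0,:2],1))
for n,(c,h,seeds,z) in {"T":(T,hT,[(392,297),(448,330)],34),"S":(S,hS,[(410,255),(483,258)],34)}.items():
    m=(h[...,1]<40)&(h[...,2]>(150 if n=="T" else 165))
    for b in blobs(m,200,3000):
        for s in seeds:
            if np.hypot(*(b[0]-s))<12:
                cs=max(cv2.findContours(b[2].astype(np.uint8),0,1)[0],key=len)
                W=onz(c,cs[:,0],z)[:,:2].astype(np.float32)
                print(n,"tin",np.round(b[0],1),cv2.minAreaRect(W))
for nm,z,reg in (("tray",11,(225,280,287,340)),("block",34,(160,210,215,350))):
    m=(hT[...,0]>7)&(hT[...,0]<20)&(hT[...,1]>130)&(hT[...,2]>110);w=np.zeros_like(m);w[reg[1]:reg[3],reg[0]:reg[2]]=1
    b=max(blobs(cv2.morphologyEx((m&w).astype(np.uint8),cv2.MORPH_OPEN,np.ones((5,5))),100),key=lambda b:b[1][4])
    cs=max(cv2.findContours(b[2].astype(np.uint8),0,1)[0],key=len);W=onz(T,cs[:,0],z)[:,:2].astype(np.float32);print(nm,cv2.minAreaRect(W))
print(np.round(ctrl.camera("wrist")["extrinsics"],3).tolist())
E
```

```text
50 [361.  214.1] 39 [328.5 199.8] 61 tri [ 678.7 -152.2   76.8] e3.6 top z76 [ 679.9 -150.9] sc [ 679.3 -154.9]
44 [387.1 242.6] 47 [368.  207.7] 64 tri [ 618.3 -209.    75.7] e0.3 top z76 [ 618.3 -208.8] sc [ 618.8 -209.6]
38 [261.7 243.7] 51 [247.1 263.6] 77 tri [609.3  63.5  75.3] e1.7 top z76 [609.6  64.2] sc [609.1  62.7]
32 [291.8 205.4] 52 [257.  222.3] 66 tri [6.953e+02 3.000e-01 7.490e+01] e1.9 top z76 [695.6   1.1] sc [ 6.946e+02 -4.000e-01]
26 [329.6 241.2] 52 [314.6 230.4] 73 tri [618.3 -83.4  75.8] e0.6 top z76 [618.4 -83.1] sc [618.8 -84.1]
T tin [392.2 297.2] ((500.64501953125, -227.67465209960938), (56.81207275390625, 91.30213165283203), 76.18395233154297)
T tin [447.9 330. ] ((428.705078125, -354.35272216796875), (70.16963195800781, 44.755821228027344), 10.312262535095215)
S tin [410.5 256.2] ((500.6056823730469, -228.9905548095703), (54.22285461425781, 89.31460571289062), 75.86444854736328)
S tin [484.4 256.9] ((423.805908203125, -351.027099609375), (68.81089782714844, 42.62512969970703), 10.426748275756836)
tray ((466.56787109375, 55.7792854309082), (81.82547760009766, 111.94822692871094), 87.59339904785156)
block ((539.23828125, 231.9252471923828), (81.69905090332031, 273.6911315917969), 86.6490249633789)
[[0.278, 0.915, 0.294, 227.195], [-0.961, 0.265, 0.083, -506.18], [-0.002, -0.305, 0.952, 374.377], [0.0, 0.0, 0.0, 1.0]]
```

move_arm(
  delta_pos=[
    [0,0,0],
    [0,0,0],
    [0,0,0],
    [0,0,0],
    [0,0,0],
    [0,0,0],
    [0,0,0],
    [0,0,0],
  ],
  dr=[
    [0,0,0.105],
    [0,0,0.105],
    [0,0,0.105],
    [0,0,0.105],
    [0,0,0.102],
    [0,0,0],
    [0,0,0],
    [0,0,0],
  ],
  jaw=[0,0,0,0,0,0,0,0],
  grip_force=40,
)

```text
t: 1.02
position: [152.5, -528.4, 303.9]
ee_rot: [-0.0, 0.993, -0.119, -0.0]
contact_force: [-0.3, -0.3, -0.2]
gripper_width: 85.0
grasp_force: 0.0
```

```bash
python3 - <<'E'
from h import *
go([500.6,-228.4,260],-.241)
E
```

```text
t 1.0 pos [ 152.5 -528.4  303.9] yaw -0.239 w 85.0 | delta tool mm [ 267.2 -373.9   43.9] drz 0.002
```

move_arm(
  delta_pos=[
    [0.0191,-0.0267,0.0031],
    [0.0191,-0.0267,0.0031],
    [0.0191,-0.0267,0.0031],
    [0.0191,-0.0267,0.0031],
    [0.0191,-0.0267,0.0031],
    [0.0191,-0.0267,0.0031],
    [0.0191,-0.0267,0.0031],
    [0.0191,-0.0267,0.0031],
  ],
  dr=[
    [0,0,0],
    [0,0,0],
    [0,0,0],
    [0,0,0],
    [0,0,0],
    [0,0,0],
    [0,0,0],
    [0,0,0],
  ],
  jaw=[0,0,0,0,0,0,0,0],
)

```text
t: 1.68
position: [352.8, -356.4, 279.2]
ee_rot: [0.0, 0.993, -0.119, 0.0]
contact_force: [-0.2, -0.2, -0.7]
gripper_width: 85.6
grasp_force: 0.0
```

move_arm(
  delta_pos=[
    [0.0191,-0.0267,0.0031],
    [0.0191,-0.0267,0.0031],
    [0.0191,-0.0267,0.0031],
    [0.0191,-0.0267,0.0031],
    [0.0191,-0.0267,0.0031],
    [0.0191,-0.0267,0.0031],
    [0,0,0],
    [0,0,0],
  ],
  dr=[
    [0,0,0],
    [0,0,0],
    [0,0,0],
    [0,0,0],
    [0,0,0],
    [0,0,0],
    [0,0,0],
    [0,0,0],
  ],
  jaw=[0,0,0,0,0,0,0,0],
)

```text
t: 2.35
position: [503.0, -226.6, 260.1]
ee_rot: [-0.001, 0.993, -0.117, -0.0]
contact_force: [-0.1, -0.3, -0.4]
gripper_width: 85.4
grasp_force: 0.0
```

```bash
cat >> h.py <<'E'
def rect(c,seed,z,vmin=150,smax=40):
    h=hsv(c);m=(h[...,1]<smax)&(h[...,2]>vmin)
    b=min(blobs(m,300),key=lambda b:np.hypot(*(b[0]-seed)))
    cs=max(cv2.findContours(b[2].astype(np.uint8),0,1)[0],key=len)
    (p,(w,h_),a)=cv2.minAreaRect(onz(c,cs[:,0],z)[:,:2].astype(np.float32))
    if w<h_: w,h_,a=h_,w,a+90
    a=(a+90)%180-90
    print("rect",b[0],np.round(p,1),round(w,1),round(h_,1),"yaw",round(np.radians(a),3)); return p,np.radians(a)
E
python3 - <<'E'
from h import *
c=ctrl.camera("wrist");cv2.imwrite("pics/w1.png",c["img"][:,:,::-1])
print(proj(c,[500.6,-228.4,36]))
p,a=rect(c,proj(c,[500.6,-228.4,36])[0],36);go([*p,140],a)
E
```

```text
[[320.58178031 215.62312408]]
rect [319.2056899  242.29530583] [ 480.3 -222.3] 55.1 45.0 yaw 1.338
t 2.4 pos [ 501.6 -228.9  260.3] yaw -0.238 w 85.3 | delta tool mm [-22.2  -1.4 120.3] drz 1.565
```

View pics/w1.png

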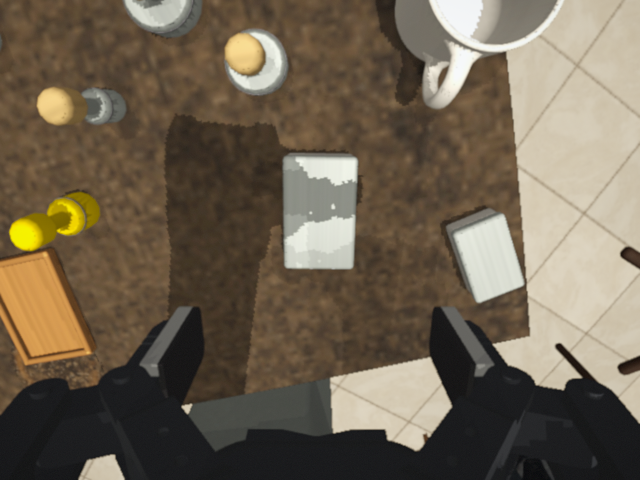

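```bash
python3 - <<'E'
from h import *
c=ctrl.camera("wrist")
p,a=rect(c,(320,211),36,vmin=95,smax=45);go([*p,82],a)
E
```

```text
rect [315.53624746 209.14092918] [ 502.3 -227.9] 92.4 56.3 yaw -0.251
t 2.5 pos [ 500.8 -230.2  260.4] yaw -0.241 w 85.6 | delta tool mm [  1.   -2.7 178.4] drz 0.010
```

move_arm(
  delta_pos=[
    [0.001,-0.001,0.036],
    [0,0,0.036],
    [0,0,0.036],
    [0,0,0.036],
    [0,0,0.026],
    [0,0,0.009],
    [0,0,0],
    [0,0,0],
  ],
  dr=[
    [0,0,0.01],
    [0,0,0],
    [0,0,0],
    [0,0,0],
    [0,0,0],
    [0,0,0],
    [0,0,0],
    [0,0,0],
  ],
  jaw=[0,0,0,0,0,0,0,0.2],
)

```text
t: 3.12
position: [502.7, -229.9, 82.4]
ee_rot: [0.0, 0.992, -0.126, 0.001]
contact_force: [0.1, -0.2, 0.4]
gripper_width: 75.4
grasp_force: 0.0
```

move_arm(
  delta_pos=[
    [0,0,0],
    [0,0,0],
    [0,0,0],
    [0,0,0],
    [0,0,0],
    [0,0,0],
    [0,0,0],
    [0,0,0],
  ],
  dr=[
    [0,0,0],
    [0,0,0],
    [0,0,0],
    [0,0,0],
    [0,0,0],
    [0,0,0],
    [0,0,0],
    [0,0,0],
  ],
  jaw=[0.4,0.6,0.8,1,1,1,1,1],
)

```text
t: 3.78
position: [504.4, -229.6, 84.2]
ee_rot: [0.001, 0.992, -0.125, 0.003]
contact_force: [-0.0, 0.5, 6.9]
gripper_width: 55.3
grasp_force: 45.3
```

move_arm(
  delta_pos=[
    [0,0,-0.01],
    [0,0,-0.02],
    [0,0,-0.03],
    [0,0,-0.03],
    [0,0,-0.03],
    [0,0,0],
    [0,0,0],
    [0,0,0],
  ],
  dr=[
    [0,0,0],
    [0,0,0],
    [0,0,0],
    [0,0,0],
    [0,0,0],
    [0,0,0],
    [0,0,0],
    [0,0,0],
  ],
  jaw=[1,1,1,1,1,1,1,1],
)

```text
t: 4.45
position: [501.7, -228.2, 201.0]
ee_rot: [-0.0, 0.992, -0.125, -0.001]
contact_force: [0.8, -0.2, -2.5]
gripper_width: 55.3
grasp_force: 44.3
```

```bash
python3 - <<'E'
from h import *
go([466.6,55.8,200],-.042)
E
```

```text
t 4.5 pos [ 501.7 -228.2  201. ] yaw -0.251 w 55.3 | delta tool mm [-104.6 -266.4    1.2] drz -0.209
```

move_arm(
  delta_pos=[
    [0,0,0],
    [0,0,0],
    [-0.0059,-0.0353,0],
    [-0.0059,-0.0353,0],
    [-0.0059,-0.0353,0],
    [-0.0059,-0.0353,0],
    [-0.0059,-0.0353,0],
    [-0.0059,-0.0353,0],
  ],
  dr=[
    [0,0,-0.105],
    [0,0,-0.104],
    [0,0,0],
    [0,0,0],
    [0,0,0],
    [0,0,0],
    [0,0,0],
    [0,0,0],
  ],
  jaw=[1,1,1,1,1,1,1,1],
)

```text
t: 5.12
position: [474.0, -14.0, 199.5]
ee_rot: [-0.0, 1.0, -0.021, -0.002]
contact_force: [1.1, 0.1, -2.4]
gripper_width: 55.1
grasp_force: 44.2
```

move_arm(
  delta_pos=[
    [-0.0059,-0.0353,0],
    [-0.0059,-0.0353,0],
    [0,0,0.02],
    [0,0,0.02],
    [0,0,0],
    [0,0,0],
    [0,0,0],
    [0,0,0],
  ],
  dr=[
    [0,0,0],
    [0,0,0],
    [0,0,0],
    [0,0,0],
    [0,0,0],
    [0,0,0],
    [0,0,0],
    [0,0,0],
  ],
  jaw=[1,1,1,1,1,1,1,1],
)

```text
t: 5.78
position: [467.9, 55.1, 162.1]
ee_rot: [-0.0, 1.0, -0.022, 0.001]
contact_force: [-0.1, -0.0, -1.0]
gripper_width: 55.6
grasp_force: 44.2
```

```bash
python3 - <<'E'
from h import *
c=ctrl.camera("wrist");cv2.imwrite("pics/w2.png",c["img"][:,:,::-1])
print(proj(c,[466.6,55.8,12]),proj(c,[466.6,55.8,110]))
go([466.6,55.8,160],-.042)
ps=[]
for i in range(4): ctrl.camera("wrist");ps.append(ctrl.observe()["position"])
print(np.round(ps,1))
E
```

```text
[[316.37096375 247.92434464]] [[316.04742873 339.96170783]]
t 5.8 pos [468.1  55.1 162.3] yaw -0.043 w 55.2 | delta tool mm [-1.5 -0.6  2.3] drz -0.001
[[468.   55.2 162.4]
 [468.   55.2 162.3]
 [467.8  55.3 162.2]
 [467.7  55.3 162.1]]
```

View pics/w2.png

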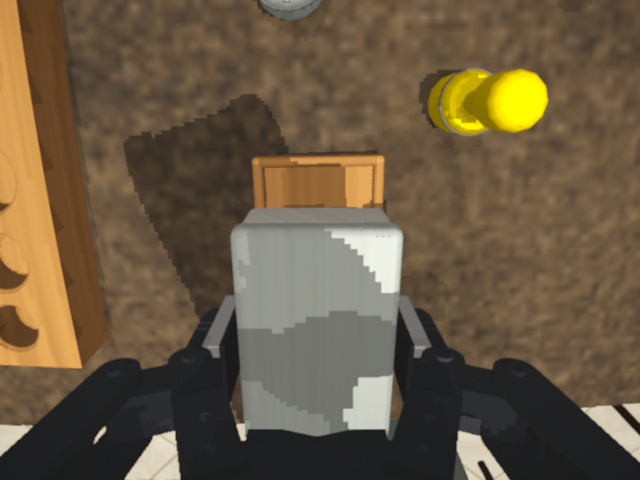

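```bash
python3 - <<'E'
from h import *
c=ctrl.camera("wrist")
a=onz(c,[(252,156),(384,155)],12);b=onz(c,[(233,228),(402,228)],115)
for n,q,L in(("tray",a,54),("tin",b,45)):
    m=q.mean(0);d=q[1]-q[0];y=np.arctan2(d[1],d[0])+np.pi/2
    print(n,np.round(m,1),"w %.1f yaw %.3f"%(np.linalg.norm(d[:2]),y),"centre",np.round(m[:2]-L*np.array([np.cos(y),np.sin(y)]),1))
E
```

```text
tray [520.6  52.9  12. ] w 73.1 yaw -0.035 centre [466.6  54.8]
tin [509.8  53.8 115. ] w 52.8 yaw -0.042 centre [464.8  55.7]
```

move_arm(
  delta_pos=[
    [0.0025,0,0.02],
    [0,0,0.02],
    [0,0,0.015],
    [0,0,0.01],
    [0,0,0.004],
    [0,0,0.003],
    [0,0,0],
    [0,0,0],
  ],
  dr=[
    [0,0,0],
    [0,0,0],
    [0,0,0],
    [0,0,0],
    [0,0,0],
    [0,0,0],
    [0,0,0],
    [0,0,0],
  ],
  jaw=[1,1,1,1,1,1,1,1],
)

```text
t: 6.75
position: [470.8, 55.6, 90.4]
ee_rot: [-0.0, 1.0, -0.021, 0.001]
contact_force: [0.8, -0.6, -2.1]
gripper_width: 55.5
grasp_force: 44.3
```

move_arm(
  delta_pos=[
    [0,0,0.001],
    [0,0,0.001],
    [0,0,0.001],
    [0,0,0],
    [0,0,0],
    [0,0,0],
    [0,0,0],
    [0,0,0],
  ],
  dr=[
    [0,0,0],
    [0,0,0],
    [0,0,0],
    [0,0,0],
    [0,0,0],
    [0,0,0],
    [0,0,0],
    [0,0,0],
  ],
  jaw=[1,1,1,1,1,1,1,1],
)

```text
t: 7.42
position: [470.8, 55.7, 90.1]
ee_rot: [0.0, 1.0, -0.021, 0.001]
contact_force: [-8.0, -1.1, 22.7]
gripper_width: 54.9
grasp_force: 47.2
```

move_arm(
  delta_pos=[
    [0,0,-0.001],
    [0,0,-0.001],
    [0,0,0],
    [0,0,0],
    [0,0,0],
    [0,0,0],
    [0,0,0],
    [0,0,0],
  ],
  dr=[
    [0,0,0],
    [0,0,0],
    [0,0,0],
    [0,0,0],
    [0,0,0],
    [0,0,0],
    [0,0,0],
    [0,0,0],
  ],
  jaw=[1,1,0.8,0.5,0.3,0,0,0],
)

```text
t: 8.08
position: [469.9, 55.4, 88.3]
ee_rot: [-0.0, 1.0, -0.021, -0.0]
contact_force: [0.1, 0.2, -0.8]
gripper_width: 85.3
grasp_force: 0.0
```

move_arm(
  delta_pos=[
    [0,0,-0.01],
    [0,0,-0.02],
    [0,0,-0.03],
    [0,0,-0.03],
    [0,0,-0.03],
    [0,0,-0.03],
    [0,0,0],
    [0,0,0],
  ],
  dr=[
    [0,0,0],
    [0,0,0],
    [0,0,0],
    [0,0,0],
    [0,0,0],
    [0,0,0],
    [0,0,0],
    [0,0,0],
  ],
  jaw=[0,0,0,0,0,0,0,0],
)

```text
t: 8.75
position: [471.1, 55.7, 241.0]
ee_rot: [-0.0, 1.0, -0.021, 0.003]
contact_force: [0.5, 0.4, -0.6]
gripper_width: 85.3
grasp_force: 0.0
```

```bash
python3 - <<'E'
from h import *
c=ctrl.camera("wrist");T=ctrl.camera("top");S=ctrl.camera("scene")
a=c["img"][140:440,180:460,::-1];b=cv2.resize(S["img"][300:390,240:350,::-1],None,fx=3.3,fy=3.3);b=cv2.resize(b,(367,300))
cv2.imwrite("pics/w3.png",np.hstack([a,b]))
go([429,-354,200],.18)
p,_=rect(T,(267,310),42,120,60); rect(T,(448,330),28); rect(S,(484,257),28,165)
E
```

```text
t 8.9 pos [468.9  55.2 237.4] yaw -0.042 w 85.6 | delta tool mm [-22.5 410.5  37.7] drz -0.222
rect [244.55345912 168.96855346] [784.2 112.7] 52.0 38.9 yaw 0.044
rect [447.87848933 330.04761905] [ 428.4 -356. ] 70.5 45.0 yaw 0.18
rect [484.31494662 256.87544484] [ 427.5 -356.4] 68.1 43.0 yaw 0.182
```

View pics/w3.png

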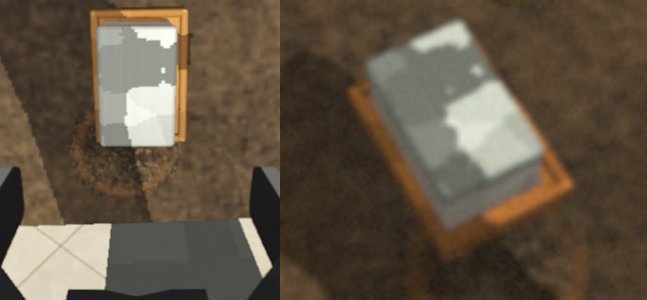

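```bash
python3 - <<'E'
from h import *
c=ctrl.camera("wrist")
for z in(42,48):
    q=onz(c,[(278,165),(355,164),(355,287),(278,287)],z)[:,:2];print(z,np.round(q.mean(0),1),np.round([np.linalg.norm(q[i]-q[i-1]) for i in range(4)],1),np.round(cv2.minAreaRect(q.astype(np.float32))[2],1))
q=onz(c,[(271,150),(367,150),(365,282)],12)[:,:2];print("tray",np.round(q,1),np.round((q[0]+q[2])/2,1),np.linalg.norm(q[0]-q[1]),np.linalg.norm(q[2]-q[1]))
E
```

```text
42 [464.9  55.9] [89.9 51.6 90.5 57. ] 87.6
48 [466.8  55.8] [87.9 50.5 88.5 55.7] 87.6
tray [[517.9  87.4]
 [514.9  16.5]
 [408.4  18.5]] [463.1  52.9] 70.8802662322892 106.56451252166624
```

```bash
python3 - <<'E'
from h import *
c=ctrl.camera("wrist");S=ctrl.camera("scene");T=ctrl.camera("top")
w=[(278,165),(355,164),(355,287),(278,287)]; s=[(265.8,319.5),(294.5,306.6),(318.8,345.6),(288.3,360)]
for a,b in zip(w,s): P,e=tri(c,a,S,b);print(np.round(P,1),round(e,1))
h=hsv(T);m=np.zeros((480,640),bool);m[275:345,245:290]=(h[275:345,245:290,1]<75)&(h[275:345,245:290,2]>90)
b=max(blobs(m,100),key=lambda b:b[1][4]);cs=max(cv2.findContours(b[2].astype(np.uint8),0,1)[0],key=len);print(cv2.minAreaRect(onz(T,cs[:,0],42)[:,:2].astype(np.float32)))
E
```

```text
[510.1  80.1  38.8] 0.2
[508.2  26.6  39.3] 3.0
[419.   30.3  42. ] 2.0
[421.5  86.3  42.9] 0.4
((466.1004638671875, 72.32574462890625), (150.13294982910156, 55.22458267211914), 1.8597187995910645)
```

move_arm(
  delta_pos=[
    [0,0,0],
    [0,0,0],
    [-0.0095,0.0331,0],
    [-0.0095,0.0331,0],
    [-0.0095,0.0331,0],
    [-0.0095,0.0331,0],
    [-0.0095,0.0331,0],
    [-0.0095,0.0331,0],
  ],
  dr=[
    [0,0,-0.111],
    [0,0,-0.111],
    [0,0,0],
    [0,0,0],
    [0,0,0],
    [0,0,0],
    [0,0,0],
    [0,0,0],
  ],
  jaw=[0,0,0,0,0,0,0,0],
)

```text
t: 9.77
position: [448.6, -151.6, 238.0]
ee_rot: [-0.0, 0.996, 0.09, -0.0]
contact_force: [1.2, 0.2, -0.1]
gripper_width: 85.3
grasp_force: 0.0
```

move_arm(
  delta_pos=[
    [-0.0095,0.0331,0],
    [-0.0095,0.0331,0],
    [-0.0095,0.0331,0],
    [-0.0095,0.0331,0],
    [-0.0095,0.0331,0.006],
    [-0.0095,0.0331,0.03],
    [0,0,0],
    [0,0,0],
  ],
  dr=[
    [0,0,0],
    [0,0,0],
    [0,0,0],
    [0,0,0],
    [0,0,0],
    [0,0,0],
    [0,0,0],
    [0,0,0],
  ],
  jaw=[0,0,0,0,0,0,0,0],
)

```text
t: 10.43
position: [426.4, -354.3, 202.1]
ee_rot: [-0.002, 0.996, 0.087, -0.003]
contact_force: [0.3, 0.8, 0.6]
gripper_width: 85.2
grasp_force: 0.0
```

```bash
python3 - <<'E'
from h import *
c=ctrl.camera("wrist");P=proj(c,[428.4,-356,28])[0];print(P)
p,a=rect(c,P,28,vmin=95,smax=45);go([*p,76],a)
E
```

```text
[321.79247295 229.84756451]
rect [322.45495693 225.58008468] [ 429.7 -356.3] 69.0 43.6 yaw 0.177
t 10.5 pos [ 428.3 -352.5  203.5] yaw 0.178 w 85.9 | delta tool mm [  0.9   4.5 127.4] drz 0.001
```

move_arm(
  delta_pos=[
    [0.001,0.003,0.035],
    [0,0,0.035],
    [0,0,0.03],
    [0,0,0.02],
    [0,0,0.007],
    [0,0,0],
    [0,0,0],
    [0,0,0],
  ],
  dr=[
    [0,0,0],
    [0,0,0],
    [0,0,0],
    [0,0,0],
    [0,0,0],
    [0,0,0],
    [0,0,0],
    [0,0,0],
  ],
  jaw=[0,0,0,0,0,0,0,0.3],
)

```text
t: 11.15
position: [432.3, -355.9, 80.3]
ee_rot: [0.001, 0.996, 0.09, 0.002]
contact_force: [-0.3, -0.7, 0.8]
gripper_width: 75.4
grasp_force: 0.0
```

move_arm(
  delta_pos=[
    [0,0,0],
    [0,0,0],
    [0,0,0],
    [0,0,0],
    [0,0,0],
    [0,0,0],
    [0,0,0],
    [0,0,0],
  ],
  dr=[
    [0,0,0],
    [0,0,0],
    [0,0,0],
    [0,0,0],
    [0,0,0],
    [0,0,0],
    [0,0,0],
    [0,0,0],
  ],
  jaw=[0.4,0.6,0.8,1,1,1,1,1],
)

```text
t: 11.82
position: [431.4, -356.2, 79.6]
ee_rot: [0.001, 0.996, 0.09, 0.001]
contact_force: [-0.6, -0.3, 6.6]
gripper_width: 43.0
grasp_force: 42.8
```

move_arm(
  delta_pos=[
    [0,0,-0.01],
    [0,0,-0.02],
    [0,0,-0.03],
    [0,0,-0.03],
    [0,0,-0.04],
    [0,0,0],
    [0,0,0],
    [0,0,0],
  ],
  dr=[
    [0,0,0],
    [0,0,0],
    [0,0,0],
    [0,0,0],
    [0,0,0],
    [0,0,0],
    [0,0,0],
    [0,0,0],
  ],
  jaw=[1,1,1,1,1,1,1,1],
)

```text
t: 12.48
position: [430.1, -355.3, 208.1]
ee_rot: [-0.0, 0.996, 0.09, -0.0]
contact_force: [-0.2, 0.8, -0.5]
gripper_width: 43.1
grasp_force: 42.1
```

```bash
python3 - <<'E'
from h import *
go([466,55.5,206],-.042)
E
```

```text
t 12.5 pos [ 430.1 -355.3  208.1] yaw 0.180 w 43.1 | delta tool mm [ 108.8 -397.7    2.2] drz 0.222
```

move_arm(
  delta_pos=[
    [0,0,0],
    [0,0,0],
    [0.0016,-0.0343,0],
    [0.0016,-0.0343,0],
    [0.0016,-0.0343,0],
    [0.0016,-0.0343,0],
    [0.0016,-0.0343,0],
    [0.0016,-0.0343,0],
  ],
  dr=[
    [0,0,0.111],
    [0,0,0.111],
    [0,0,0],
    [0,0,0],
    [0,0,0],
    [0,0,0],
    [0,0,0],
    [0,0,0],
  ],
  jaw=[1,1,1,1,1,1,1,1],
)

```text
t: 13.15
position: [447.2, -148.3, 206.2]
ee_rot: [-0.001, 1.0, -0.021, -0.002]
contact_force: [1.1, -0.0, -1.3]
gripper_width: 43.2
grasp_force: 42.0
```

move_arm(
  delta_pos=[
    [0.0016,-0.0343,0],
    [0.0016,-0.0343,0],
    [0.0016,-0.0343,0],
    [0.0016,-0.0343,0],
    [0.0016,-0.0343,0],
    [0.0016,-0.0343,0],
    [0,0,0],
    [0,0,0],
  ],
  dr=[
    [0,0,0],
    [0,0,0],
    [0,0,0],
    [0,0,0],
    [0,0,0],
    [0,0,0],
    [0,0,0],
    [0,0,0],
  ],
  jaw=[1,1,1,1,1,1,1,1],
)

```text
t: 13.82
position: [465.6, 57.5, 206.5]
ee_rot: [-0.0, 1.0, -0.018, -0.002]
contact_force: [0.8, -0.9, -1.4]
gripper_width: 43.2
grasp_force: 42.0
```

move_arm(
  delta_pos=[
    [0,0,0.02],
    [0,0,0.02],
    [0,0,0.02],
    [0,0,0.01],
    [0,0,0.008],
    [0,0,0],
    [0,0,0],
    [0,0,0],
  ],
  dr=[
    [0,0,0],
    [0,0,0],
    [0,0,0],
    [0,0,0],
    [0,0,0],
    [0,0,0],
    [0,0,0],
    [0,0,0],
  ],
  jaw=[1,1,1,1,1,1,1,1],
)

```text
t: 14.48
position: [467.8, 54.8, 130.9]
ee_rot: [-0.0, 1.0, -0.021, 0.001]
contact_force: [-0.4, 0.2, -0.2]
gripper_width: 43.2
grasp_force: 42.0
```

```bash
python3 - <<'E'
from h import *
go([466,55.5,123],-.042); print(ctrl.observe()["contact_force"])
E
```

```text
t 14.5 pos [467.8  54.8 130.9] yaw -0.042 w 43.2 | delta tool mm [-1.9 -0.6  7.9] drz -0.000
[-0.43922075  0.21323224 -0.15509408]
```

move_arm(
  delta_pos=[
    [-0.0015,0,0.003],
    [0,0,0.003],
    [0,0,0.001],
    [0,0,0.001],
    [0,0,0],
    [0,0,0],
    [0,0,0],
    [0,0,0],
  ],
  dr=[
    [0,0,0],
    [0,0,0],
    [0,0,0],
    [0,0,0],
    [0,0,0],
    [0,0,0],
    [0,0,0],
    [0,0,0],
  ],
  jaw=[1,1,1,1,1,1,1,1],
)

```text
t: 15.15
position: [465.7, 55.0, 122.2]
ee_rot: [0.0, 1.0, -0.021, 0.0]
contact_force: [0.6, 0.5, -1.2]
gripper_width: 43.1
grasp_force: 42.0
```

move_arm(
  delta_pos=[
    [0,0,0.001],
    [0,0,0],
    [0,0,0],
    [0,0,0],
    [0,0,0],
    [0,0,0],
    [0,0,0],
    [0,0,0],
  ],
  dr=[
    [0,0,0],
    [0,0,0],
    [0,0,0],
    [0,0,0],
    [0,0,0],
    [0,0,0],
    [0,0,0],
    [0,0,0],
  ],
  jaw=[1,1,1,1,1,1,1,1],
)

```text
t: 15.82
position: [465.8, 55.0, 121.6]
ee_rot: [0.0, 1.0, -0.021, 0.0]
contact_force: [-2.0, -0.9, 5.0]
gripper_width: 43.1
grasp_force: 42.7
```

move_arm(
  delta_pos=[
    [0,0,0],
    [0,0,0],
    [0,0,0],
    [0,0,0],
    [0,0,-0.01],
    [0,0,-0.02],
    [0,0,-0.03],
    [0,0,-0.03],
  ],
  dr=[
    [0,0,0],
    [0,0,0],
    [0,0,0],
    [0,0,0],
    [0,0,0],
    [0,0,0],
    [0,0,0],
    [0,0,0],
  ],
  jaw=[0.8,0.6,0.3,0,0,0,0,0],
)

```text
t: 16.48
position: [464.8, 54.9, 211.9]
ee_rot: [-0.0, 1.0, -0.021, -0.001]
contact_force: [1.3, 0.1, -1.0]
gripper_width: 85.6
grasp_force: 0.0
```

move_arm(
  delta_pos=[
    [0,0,-0.03],
    [0,0,-0.02],
    [0.011,-0.036,0],
    [0.011,-0.036,0],
    [0.011,-0.036,0],
    [0.011,-0.036,0],
    [0.011,-0.036,0],
    [0,0,0],
  ],
  dr=[
    [0,0,0.0165],
    [0,0,0],
    [0,0,0],
    [0,0,0],
    [0,0,0],
    [0,0,0],
    [0,0,0],
    [0,0,0],
  ],
  jaw=[0,0,0,0,0,0,0,0],
)

```text
t: 17.15
position: [530.5, 241.0, 261.2]
ee_rot: [-0.005, 1.0, -0.024, -0.0]
contact_force: [-1.4, 1.8, 1.3]
gripper_width: 85.4
grasp_force: 0.0
```

move_arm(
  delta_pos=[
    [0,0,0],
    [0,0,0],
    [0,0,0],
    [0,0,0],
    [0,0,0],
    [0,0,0],
    [0,0,0],
    [0,0,0],
  ],
  dr=[
    [0,0,0],
    [0,0,0],
    [0,0,0],
    [0,0,0],
    [0,0,0],
    [0,0,0],
    [0,0,0],
    [0,0,0],
  ],
  jaw=[0,0,0,0,0,0,0,0],
)

```text
t: 17.82
position: [531.0, 231.1, 261.2]
ee_rot: [0.0, 1.0, -0.03, 0.0]
contact_force: [0.6, -0.2, -0.5]
gripper_width: 85.4
grasp_force: 0.0
```

```bash
python3 - <<'E'
from h import *
c=ctrl.camera("wrist");cv2.imwrite("pics/w4.png",c["img"][:,:,::-1]);go([539,232,260],-.0585)
E=np.array(c["extrinsics"]);s,p,R=tool();print("cam in tool",np.round(R.T@(E[:3,3]-p),1))
T=ctrl.camera("top");S=ctrl.camera("scene")
q=onz(S,[(172,346)],34);print(q)
E
```

```text
t 17.9 pos [531.  231.2 261.2] yaw -0.059 w 85.2 | delta tool mm [ 7.9 -1.3  1.2] drz -0.000
cam in tool [ 77.8  -0.3 -70.9]
[[545.89313546 232.95267361  34.        ]]
```

View pics/w4.png

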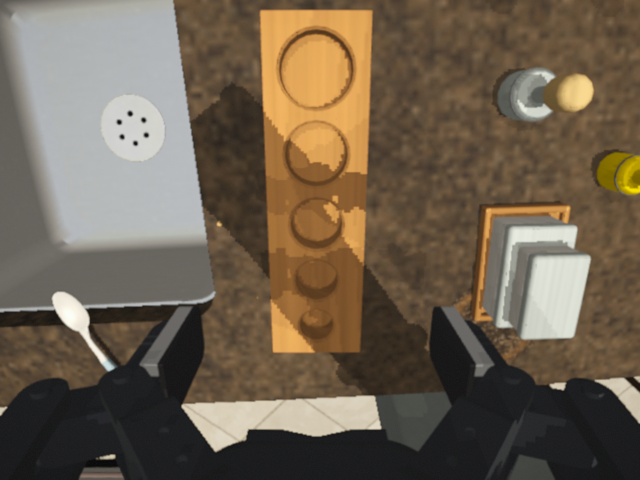

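```bash
cat >> h.py <<'E'
def rectify(c,cx,cy,z,w,hh,k=3):
    # top-down metric image: col=(cy+w/2-y)*k, row=(cx+hh/2-x)*k
    X,Y=np.meshgrid(cy+w/2-np.arange(w*k)/k,cx+hh/2-np.arange(hh*k)/k)
    uv=proj(c,np.c_[Y.ravel(),X.ravel(),np.full(X.size,z)]).reshape(X.shape+(2,)).astype(np.float32)
    return cv2.remap(c["img"],uv[...,0],uv[...,1],cv2.INTER_CUBIC)
E
python3 - <<'E'
from h import *
c=ctrl.camera("wrist")
r=rectify(c,539,232,34,120,300);k=3
g=cv2.cvtColor(r,cv2.COLOR_RGB2GRAY);out=r.copy()
xs={0:447,1:487,2:533,3:586,4:644}
q=onz(c,[(261,11),(373,11),(361,352),(274,352)],34);print(np.round(q[:,:2],1).tolist(),np.round(q.mean(0),1))
for i,d in enumerate((29,35,41,47,53)):
    R=d*k/2
    C=cv2.HoughCircles(cv2.GaussianBlur(g,(0,0),1.5),cv2.HOUGH_GRADIENT_ALT if 0 else cv2.HOUGH_GRADIENT,1,30,param1=60,param2=8,minRadius=int(R-2),maxRadius=int(R+3))
    C=[] if C is None else C[0]
    print(i,[(round(539+150-y/k,1),round(232+60-x/k,1),round(2*rr/k,1)) for x,y,rr in C if abs(x/k-60)<12][:6])
cv2.imwrite("pics/rect.png",cv2.rotate(out,cv2.ROTATE_90_COUNTERCLOCKWISE)[:,:,::-1][:,50:850])
E
```

```text
[[674.9, 261.5], [670.5, 185.4], [402.4, 200.3], [406.8, 276.7]] [538.7 231.   34. ]
0 [(np.float32(524.2), np.float32(235.5), np.float32(29.5)), (np.float32(585.5), np.float32(233.2), np.float32(30.3)), (np.float32(583.2), np.float32(222.8), np.float32(30.3)), (np.float32(629.8), np.float32(238.2), np.float32(30.3)), (np.float32(646.8), np.float32(235.2), np.float32(28.1)), (np.float32(567.2), np.float32(233.2), np.float32(28.8))]
1 [(np.float32(525.5), np.float32(231.5), np.float32(34.6)), (np.float32(570.5), np.float32(231.8), np.float32(35.5)), (np.float32(582.2), np.float32(232.5), np.float32(36.3)), (np.float32(645.8), np.float32(226.5), np.float32(36.3)), (np.float32(626.8), np.float32(231.5), np.float32(36.3)), (np.float32(573.8), np.float32(222.2), np.float32(35.5))]
2 [(np.float32(576.8), np.float32(229.2), np.float32(42.3)), (np.float32(522.2), np.float32(233.2), np.float32(41.3)), (np.float32(641.2), np.float32(220.5), np.float32(40.8)), (np.float32(628.8), np.float32(223.5), np.float32(42.3)), (np.float32(638.2), np.float32(230.8), np.float32(40.8))]
3 [(np.float32(634.2), np.float32(226.5), np.float32(48.3)), (np.float32(576.5), np.float32(230.2), np.float32(48.3)), (np.float32(523.2), np.float32(228.8), np.float32(48.3))]
4 [(np.float32(634.8), np.float32(227.2), np.float32(54.3)), (np.float32(575.2), np.float32(230.8), np.float32(52.5)), (np.float32(527.8), np.float32(232.2), np.float32(51.8))]
```

View pics/rect.png

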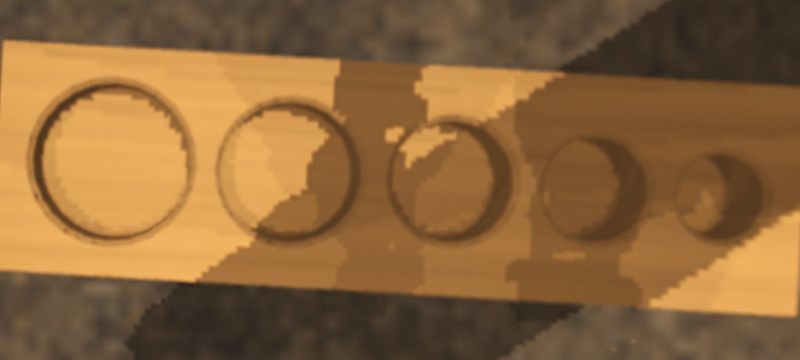

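Both tins are stacked in the tray (right side of the picture), and the five hole mouths sit along a line through (316,68) to (317,320). Next is the 38 mm cutter.

move_arm(
  delta_pos=[
    [0.0175,0.0326,0],
    [0.0175,0.0326,0],
    [0.0175,0.0326,0],
    [0.0175,0.0326,0],
    [0.0175,0.0326,0],
    [0,0,0.02],
    [0,0,0],
    [0,0,0],
  ],
  dr=[
    [0,0,0],
    [0,0,0],
    [0,0,0],
    [0,0,0],
    [0,0,0],
    [0,0,0],
    [0,0,0],
    [0,0,0],
  ],
  jaw=[0,0,0,0,0,0,0,0],
)

```text
t: 18.68
position: [608.0, 63.7, 239.9]
ee_rot: [-0.0, 1.0, -0.029, -0.002]
contact_force: [-0.2, 1.0, 0.4]
gripper_width: 85.3
grasp_force: 0.0
```

```bash
cat >> h.py <<'E'
def knobw(c,xy):
    "knob top (circle 24 mm at z 78) in wrist view near xy"
    h=hsv(c);u=proj(c,[*xy,78])[0];m=(h[...,0]>5)&(h[...,0]<24)&(h[...,1]>60)&(h[...,2]>150)
    m=cv2.morphologyEx(m.astype(np.uint8),cv2.MORPH_OPEN,np.ones((7,7)))
    b=min(blobs(m,250),key=lambda b:np.hypot(*(b[0]-u)))
    cs=max(cv2.findContours(b[2].astype(np.uint8),0,1)[0],key=len)
    W=onz(c,cs[:,0],72)[:,:2].astype(np.float32);p,r=cv2.minEnclosingCircle(W)
    print("knob px",np.round(b[0],1),"pred",np.round(u,1),"area",b[1][4],"z72 enclosing c",np.round(p,1),"dia %.1f"%(2*r),"centroid z76",np.round(onz(c,b[0],76)[0,:2],1));return p
E
python3 - <<'E'
from h import *
c=ctrl.camera("wrist");cv2.imwrite("pics/w5.png",c["img"][:,:,::-1])
p=knobw(c,[609.3,63.5]);go([*p,119],-.058)
E
```

```text
knob px [317.9 232. ] pred [317.7 236.2] area 963 z72 enclosing c [609.8  63.3] dia 23.5 centroid z76 [611.4  63.3]
t 18.7 pos [608.3  65.1 241.1] yaw -0.057 w 85.0 | delta tool mm [  1.7   1.9 122.1] drz 0.001
```

View pics/w5.png

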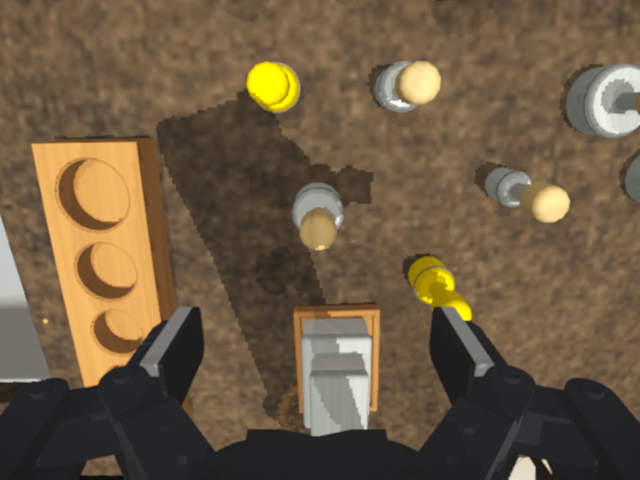

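move_arm(
  delta_pos=[
    [0.002,0.001,0.03],
    [0,0,0.03],
    [0,0,0.03],
    [0,0,0.03],
    [0,0,0],
    [0,0,0],
    [0,0,0],
    [0,0,0],
  ],
  dr=[
    [0,0,0],
    [0,0,0],
    [0,0,0],
    [0,0,0],
    [0,0,0],
    [0,0,0],
    [0,0,0],
    [0,0,0],
  ],
  jaw=[0,0,0,0.2,0.4,0.5,0.55,0.6],
)

```text
t: 19.4
position: [612.7, 63.7, 124.3]
ee_rot: [-0.001, 1.0, -0.029, 0.003]
contact_force: [-0.3, 0.2, -0.2]
gripper_width: 34.3
grasp_force: 0.0
```

move_arm(
  delta_pos=[
    [0,0,0],
    [0,0,0],
    [0,0,0],
    [0,0,0],
    [0,0,0],
    [0,0,0],
    [0,0,0],
    [0,0,0],
  ],
  dr=[
    [0,0,0],
    [0,0,0],
    [0,0,0],
    [0,0,0],
    [0,0,0],
    [0,0,0],
    [0,0,0],
    [0,0,0],
  ],
  jaw=[0.65,0.7,0.75,0.8,0.9,1,1,1],
)

```text
t: 20.07
position: [611.8, 62.6, 123.1]
ee_rot: [-0.0, 1.0, -0.029, 0.002]
contact_force: [-1.2, -0.6, 5.9]
gripper_width: 22.2
grasp_force: 39.2
```

```bash
cat >> h.py <<'E'
def avg(n=3):
    P=[]
    for _ in range(n): ctrl.camera("wrist");P.append(ctrl.observe()["position"])
    return np.mean(P,0)
E
python3 - <<'E'
from h import *
go([609.8,63.3,119],-.058);print(avg())
E
```

```text
t 20.1 pos [611.8  62.6 123.1] yaw -0.059 w 22.2 | delta tool mm [-2.1 -0.5  4.1] drz -0.001
[611.80868028  62.6135068  123.13596104]
```

move_arm(
  delta_pos=[
    [0,0,-0.02],
    [0,0,-0.03],
    [0,0,-0.03],
    [-0.0198,-0.0326,0],
    [-0.0198,-0.0326,0],
    [-0.0198,-0.0326,0],
    [-0.0198,-0.0326,0],
    [-0.0198,-0.0326,0],
  ],
  dr=[
    [0,0,0],
    [0,0,0],
    [0,0,0],
    [0,0,0],
    [0,0,0],
    [0,0,0],
    [0,0,0],
    [0,0,0],
  ],
  jaw=[1,1,1,1,1,1,1,1],
)

```text
t: 20.88
position: [520.3, 232.1, 201.1]
ee_rot: [0.0, 1.0, -0.03, -0.0]
contact_force: [0.7, 0.9, -1.1]
gripper_width: 22.1
grasp_force: 39.6
```

move_arm(
  delta_pos=[
    [0,0,0.02],
    [0,0,0.01],
    [0,0,0],
    [0,0,0],
    [0,0,0],
    [0,0,0],
    [0,0,0],
    [0,0,0],
  ],
  dr=[
    [0,0,0],
    [0,0,0],
    [0,0,0],
    [0,0,0],
    [0,0,0],
    [0,0,0],
    [0,0,0],
    [0,0,0],
  ],
  jaw=[1,1,1,1,1,1,1,1],
)

```text
t: 21.55
position: [522.1, 230.6, 171.7]
ee_rot: [-0.0, 1.0, -0.03, 0.001]
contact_force: [0.3, 0.5, 0.2]
gripper_width: 22.5
grasp_force: 39.6
```

```bash
python3 - <<'E'
from h import *
c=ctrl.camera("wrist");cv2.imwrite("pics/w6.png",c["img"][:,:,::-1]);go([522.8,231.4,168],-.058)
E
```

```text
t 21.6 pos [522.  230.7 171.6] yaw -0.060 w 22.5 | delta tool mm [ 0.8 -0.8  3.6] drz -0.002
```

View pics/w6.png

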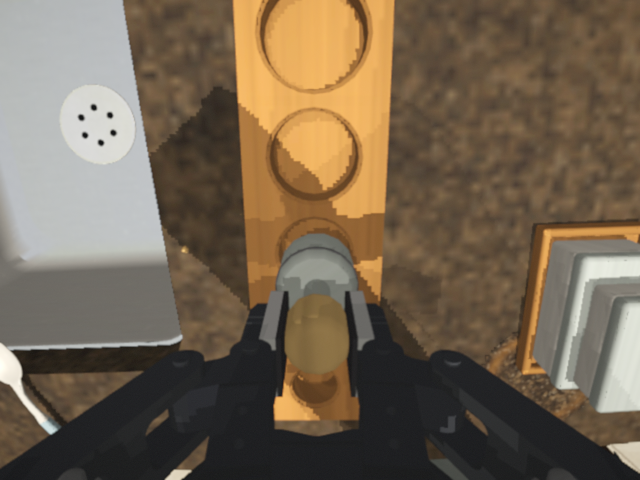

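```bash
python3 - <<'E'
from h import *
c=ctrl.camera("wrist")
print("hole3 pred",proj(c,[575.2,229,34]),"seen as",onz(c,(315,153.5),34),"hole4 sides",onz(c,[(261,34),(370,34)],34))
print("edge hole3",np.round(onz(c,[(269,153),(361,153),(315,108),(315,199)],34)[:,:2],1))
print("drum top edge at z 171.6-123+30:",np.round(onz(c,[(277,278),(357,278),(317,247)],78.6)[:,:2],1),"foot far pt z49",np.round(onz(c,(317,233),50),1))
print("hole2 far edge",np.round(onz(c,(315,217),34),1), "knob",np.round(onz(c,(317,333),120),1))
E
```

```text
hole3 pred [[314.9489197  157.33123116]] seen as [[577.17488682 228.85465336  34.        ]] hole4 sides [[635.99144789 251.45336922  34.        ]
 [632.86264618 198.91487148  34.        ]]
edge hole3 [[578.9 252.8]
 [576.1 204.9]
 [599.9 227.5]
 [553.  230.3]]
drum top edge at z 171.6-123+30: [[527.6 248.8]
 [525.5 212.7]
 [541.4 229.9]] foot far pt z49 [[538.8 230.1  50. ]]
hole2 far edge [[543.  230.9  34. ]] knob [[523.8 230.9 120. ]]
```

move_arm(
  delta_pos=[
    [0.0003,-0.0009,0.008],
    [0,0,0.004],
    [0,0,0.003],
    [0,0,0.003],
    [0,0,0],
    [0,0,0],
    [0,0,0],
    [0,0,0],
  ],
  dr=[
    [0,0,0],
    [0,0,0],
    [0,0,0],
    [0,0,0],
    [0,0,0],
    [0,0,0],
    [0,0,0],
    [0,0,0],
  ],
  jaw=[1,1,1,1,1,1,1,1],
)

```text
t: 22.32
position: [521.9, 231.9, 153.3]
ee_rot: [-0.0, 1.0, -0.029, 0.0]
contact_force: [-0.4, 0.7, -1.1]
gripper_width: 21.8
grasp_force: 39.6
```

move_arm(
  delta_pos=[
    [0,0,0.002],
    [0,0,0.002],
    [0,0,0.002],
    [0,0,0],
    [0,0,0],
    [0,0,0],
    [0,0,0],
    [0,0,0],
  ],
  dr=[
    [0,0,0],
    [0,0,0],
    [0,0,0],
    [0,0,0],
    [0,0,0],
    [0,0,0],
    [0,0,0],
    [0,0,0],
  ],
  jaw=[1,1,1,1,1,1,1,1],
)

```text
t: 22.98
position: [521.9, 231.9, 147.2]
ee_rot: [-0.0, 1.0, -0.029, 0.0]
contact_force: [0.8, 0.1, -1.1]
gripper_width: 21.9
grasp_force: 39.6
```

move_arm(
  delta_pos=[
    [0,0,0.003],
    [0,0,0.003],
    [0,0,0.003],
    [0,0,0.001],
    [0,0,0],
    [0,0,0],
    [0,0,0],
    [0,0,0],
  ],
  dr=[
    [0,0,0],
    [0,0,0],
    [0,0,0],
    [0,0,0],
    [0,0,0],
    [0,0,0],
    [0,0,0],
    [0,0,0],
  ],
  jaw=[1,1,1,1,1,1,1,1],
)

```text
t: 23.65
position: [521.9, 231.9, 137.2]
ee_rot: [-0.0, 1.0, -0.029, 0.0]
contact_force: [-0.0, -0.3, -1.4]
gripper_width: 22.3
grasp_force: 39.6
```

move_arm(
  delta_pos=[
    [0,0,0.001],
    [0,0,0.001],
    [0,0,0],
    [0,0,0],
    [0,0,0],
    [0,0,0],
    [0,0,0],
    [0,0,0],
  ],
  dr=[
    [0,0,0],
    [0,0,0],
    [0,0,0],
    [0,0,0],
    [0,0,0],
    [0,0,0],
    [0,0,0],
    [0,0,0],
  ],
  jaw=[1,1,1,1,1,1,1,1],
)

```text
t: 24.32
position: [521.9, 231.9, 135.2]
ee_rot: [-0.0, 1.0, -0.029, 0.0]
contact_force: [-0.8, -0.3, 0.1]
gripper_width: 22.2
grasp_force: 39.8
```

move_arm(
  delta_pos=[
    [0,0,0],
    [0,0,0],
    [0,0,0],
    [0,0,0],
    [0,0,-0.015],
    [0,0,-0.03],
    [0,0,-0.03],
    [0,0,-0.03],
  ],
  dr=[
    [0,0,0],
    [0,0,0],
    [0,0,0],
    [0,0,0],
    [0,0,0],
    [0,0,0],
    [0,0,0],
    [0,0,0],
  ],
  jaw=[0.8,0.6,0.3,0,0,0,0,0],
)

```text
t: 24.98
position: [521.5, 231.7, 241.0]
ee_rot: [0.0, 1.0, -0.029, -0.001]
contact_force: [1.4, -0.3, -0.2]
gripper_width: 85.1
grasp_force: 0.0
```

move_arm(
  delta_pos=[
    [0.0233,0.0276,0],
    [0.0233,0.0276,0],
    [0.0233,0.0276,0],
    [0.0233,0.0276,0],
    [0.0233,0.0276,0],
    [0.0233,0.0276,0],
    [0.0233,0.0276,0],
    [0.0233,0.0276,0],
  ],
  dr=[
    [0,0,0],
    [0,0,0],
    [0,0,0],
    [0,0,0],
    [0,0,0],
    [0,0,0],
    [0,0,0],
    [0,0,0],
  ],
  jaw=[0,0,0,0,0,0,0,0],
)

```text
t: 25.65
position: [695.7, -1.2, 240.1]
ee_rot: [0.0, 1.0, -0.029, 0.0]
contact_force: [0.7, 0.7, -0.6]
gripper_width: 85.3
grasp_force: 0.0
```

move_arm(
  delta_pos=[
    [0,0,0],
    [0,0,0],
    [0,0,0],
    [0,0,0],
    [0,0,0],
    [0,0,0],
    [0,0,0],
    [0,0,0],
  ],
  dr=[
    [0,0,0],
    [0,0,0],
    [0,0,0],
    [0,0,0],
    [0,0,0],
    [0,0,0],
    [0,0,0],
    [0,0,0],
  ],
  jaw=[0,0,0,0,0,0,0,0],
)

```text
t: 26.32
position: [694.8, 1.2, 240.5]
ee_rot: [0.0, 1.0, -0.029, 0.0]
contact_force: [-0.9, -0.3, -0.4]
gripper_width: 85.1
grasp_force: 0.0
```

```bash
python3 - <<'E'
from h import *
c=ctrl.camera("wrist");p=knobw(c,[695.3,.5]);go([*p,122],-.058)
T=ctrl.camera("top");S=ctrl.camera("scene")
h=hsv(T);m=(h[...,0]>130)&(h[...,0]<165)&(h[...,1]>80)
for b in blobs(m,60): print("purple T",b[0],b[1])
h=hsv(S);m=(h[...,0]>130)&(h[...,0]<165)&(h[...,1]>80)
for b in blobs(m,60): print("purple S",b[0],b[1])
print("cap tri",tri(T,(361,135),S,(286,136)))
E
```

```text
knob px [318.3 235.6] pred [318.5 238.1] area 960 z72 enclosing c [694.8   0.8] dia 23.7 centroid z76 [6.963e+02 6.000e-01]
t 26.4 pos [694.9   0.9 240.3] yaw -0.058 w 85.7 | delta tool mm [-1.000e-01  1.000e-01  1.183e+02] drz -0.000
purple T [356.71560575 146.4835729 ] [341 126  32  43 974]
purple S [288.35568513 170.34693878] [272 148  30  42 686]
purple S [287.52475248 194.20792079] [273 189  29  10 101]
cap tri (array([ 837.24314454, -144.7485048 ,  139.50987905]), np.float64(3.8862338869480704))
```

move_arm(
  delta_pos=[
    [0.0005,0,0.03],
    [0,0,0.03],
    [0,0,0.03],
    [0,0,0.029],
    [0,0,0],
    [0,0,0],
    [0,0,0],
    [0,0,0],
  ],
  dr=[
    [0,0,0],
    [0,0,0],
    [0,0,0],
    [0,0,0],
    [0,0,0],
    [0,0,0],
    [0,0,0],
    [0,0,0],
  ],
  jaw=[0,0,0,0.2,0.4,0.5,0.55,0.6],
)

```text
t: 27.13
position: [697.4, 0.7, 124.3]
ee_rot: [-0.0, 1.0, -0.029, 0.003]
contact_force: [-0.1, 0.2, 0.7]
gripper_width: 34.4
grasp_force: 0.0
```

move_arm(
  delta_pos=[
    [0,0,0],
    [0,0,0],
    [0,0,0],
    [0,0,0],
    [0,0,0],
    [0,0,0],
    [0,0,0],
    [0,0,0],
  ],
  dr=[
    [0,0,0],
    [0,0,0],
    [0,0,0],
    [0,0,0],
    [0,0,0],
    [0,0,0],
    [0,0,0],
    [0,0,0],
  ],
  jaw=[0.65,0.7,0.75,0.8,0.9,1,1,1],
)

```text
t: 27.8
position: [696.6, 0.4, 123.2]
ee_rot: [0.0, 1.0, -0.029, 0.002]
contact_force: [-0.0, -0.7, 6.6]
gripper_width: 22.6
grasp_force: 39.4
```

move_arm(
  delta_pos=[
    [0,0,-0.02],
    [0,0,-0.03],
    [0,0,-0.03],
    [0,0,-0.02],
    [0,0,0],
    [0,0,0],
    [0,0,0],
    [0,0,0],
  ],
  dr=[
    [0,0,0],
    [0,0,0],
    [0,0,0],
    [0,0,0],
    [0,0,0],
    [0,0,0],
    [0,0,0],
    [0,0,0],
  ],
  jaw=[1,1,1,1,1,1,1,1],
)

```text
t: 28.47
position: [694.2, 0.3, 218.3]
ee_rot: [0.0, 1.0, -0.029, -0.003]
contact_force: [0.2, -0.8, -1.4]
gripper_width: 22.2
grasp_force: 39.5
```

```bash
python3 - <<'E'
from h import *
go([474.0,234.7,220],-.058)
E
```

```text
t 28.5 pos [6.942e+02 3.000e-01 2.183e+02] yaw -0.058 w 22.2 | delta tool mm [-233.5 -221.1   -0.7] drz -0.000
```

move_arm(
  delta_pos=[
    [-0.0259,-0.0246,-0.004],
    [-0.0259,-0.0246,0],
    [-0.0259,-0.0246,0],
    [-0.0259,-0.0246,0],
    [-0.0259,-0.0246,0],
    [-0.0259,-0.0246,0],
    [-0.0259,-0.0246,0],
    [-0.0259,-0.0246,0],
  ],
  dr=[
    [0,0,0],
    [0,0,0],
    [0,0,0],
    [0,0,0],
    [0,0,0],
    [0,0,0],
    [0,0,0],
    [0,0,0],
  ],
  jaw=[1,1,1,1,1,1,1,1],
)

```text
t: 29.13
position: [497.9, 209.6, 223.4]
ee_rot: [0.001, 1.0, -0.029, -0.002]
contact_force: [0.7, 0.6, -0.6]
gripper_width: 22.2
grasp_force: 39.6
```

move_arm(
  delta_pos=[
    [-0.0259,-0.0246,0],
    [0,0,0],
    [0,0,0],
    [0,0,0.02],
    [0,0,0.02],
    [0,0,0.01],
    [0,0,0],
    [0,0,0],
  ],
  dr=[
    [0,0,0],
    [0,0,0],
    [0,0,0],
    [0,0,0],
    [0,0,0],
    [0,0,0],
    [0,0,0],
    [0,0,0],
  ],
  jaw=[1,1,1,1,1,1,1,1],
)

```text
t: 29.8
position: [475.8, 234.0, 174.2]
ee_rot: [0.001, 1.0, -0.03, -0.001]
contact_force: [-0.4, -0.4, -1.0]
gripper_width: 22.1
grasp_force: 39.6
```

move_arm(
  delta_pos=[
    [0,0,0],
    [0,0,0],
    [0,0,0],
    [0,0,0],
    [0,0,0],
    [0,0,0],
    [0,0,0],
    [0,0,0],
  ],
  dr=[
    [0,0,0],
    [0,0,0],
    [0,0,0],
    [0,0,0],
    [0,0,0],
    [0,0,0],
    [0,0,0],
    [0,0,0],
  ],
  jaw=[1,1,1,1,1,1,1,1],
)

```text
t: 30.47
position: [475.8, 235.2, 175.2]
ee_rot: [-0.0, 1.0, -0.029, 0.0]
contact_force: [-0.3, 0.2, -1.4]
gripper_width: 22.1
grasp_force: 39.6
```

```bash
python3 - <<'E'
from h import *
c=ctrl.camera("wrist");cv2.imwrite("pics/w7.png",c["img"][:,:,::-1]);go([474.0,234.7,165],-.058)
E
```

```text
t 30.5 pos [475.7 235.2 175.1] yaw -0.059 w 22.4 | delta tool mm [-1.7  0.6 10.1] drz -0.001
```

View pics/w7.png

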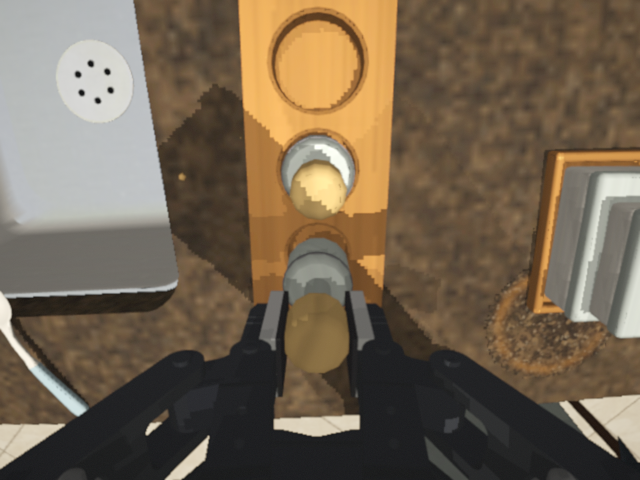

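```bash
python3 - <<'E'
from h import *
c=ctrl.camera("wrist");zt=175.1-123.2
print("hole3",np.round(onz(c,[(319,8),(319,114),(270,61),(368,61)],34)[:,:2],1),"hole2",np.round(onz(c,[(318,130),(278,173),(359,173)],34)[:,:2],1))
print("hole1 far",np.round(onz(c,(317.5,223),34),1))
# measured edge along column 317
col=cv2.cvtColor(c["img"],cv2.COLOR_RGB2HSV)[205:300,317];print([(205+i,*map(int,v)) for i,v in enumerate(col) if i%2==0][:30])
print("drum top far",np.round(onz(c,[(317,252),(317,250)],zt+30)[:,:2],1),"foot far",np.round(onz(c,(317,237),zt+1),1),"sides",np.round(onz(c,[(284,278),(350,278)],zt+30)[:,:2],1))
E
```

```text
hole3 [[600.1 227.3]
 [550.5 230.1]
 [577.5 253.1]
 [574.7 204.3]] hole2 [[542.5 231.1]
 [521.3 253.8]
 [518.8 210.4]]
hole1 far [[492.1 234.2  34. ]]
[(205, 19, 125, 172), (207, 19, 125, 172), (209, 20, 125, 170), (211, 19, 125, 170), (213, 19, 125, 165), (215, 19, 126, 156), (217, 19, 126, 144), (219, 17, 145, 132), (221, 15, 163, 144), (223, 15, 160, 121), (225, 15, 161, 141), (227, 15, 165, 144), (229, 15, 164, 145), (231, 15, 164, 138), (233, 15, 161, 111), (235, 14, 163, 111), (237, 15, 118, 110), (239, 34, 17, 108), (241, 34, 16, 110), (243, 39, 16, 111), (245, 38, 18, 111), (247, 39, 16, 111), (249, 39, 16, 113), (251, 36, 14, 89), (253, 15, 6, 82), (255, 40, 13, 115), (257, 38, 17, 123), (259, 40, 18, 129), (261, 37, 17, 135), (263, 37, 16, 143)]
drum top far [[492.7 234.5]
 [493.6 234.5]] foot far [[490.1 234.6  52.9]] sides [[481.  250.1]
 [479.3 220.3]]
```

move_arm(
  delta_pos=[
    [-0.0018,0.0003,0.008],
    [0,0,0.006],
    [0,0,0.003],
    [0,0,0.003],
    [0,0,0.003],
    [0,0,0],
    [0,0,0],
    [0,0,0],
  ],
  dr=[
    [0,0,0],
    [0,0,0],
    [0,0,0],
    [0,0,0],
    [0,0,0],
    [0,0,0],
    [0,0,0],
    [0,0,0],
  ],
  jaw=[1,1,1,1,1,1,1,1],
)

```text
t: 31.23
position: [474.1, 235.1, 152.2]
ee_rot: [-0.0, 1.0, -0.029, 0.0]
contact_force: [-0.2, 0.5, -0.8]
gripper_width: 22.2
grasp_force: 39.6
```

move_arm(
  delta_pos=[
    [0,0,0.002],
    [0,0,0.002],
    [0,0,0.002],
    [0,0,0],
    [0,0,0],
    [0,0,0],
    [0,0,0],
    [0,0,0],
  ],
  dr=[
    [0,0,0],
    [0,0,0],
    [0,0,0],
    [0,0,0],
    [0,0,0],
    [0,0,0],
    [0,0,0],
    [0,0,0],
  ],
  jaw=[1,1,1,1,1,1,1,1],
)

```text
t: 31.9
position: [474.0, 235.0, 146.2]
ee_rot: [-0.0, 1.0, -0.029, 0.0]
contact_force: [0.7, -0.2, -1.2]
gripper_width: 21.9
grasp_force: 39.6
```

move_arm(
  delta_pos=[
    [0,0,0.003],
    [0,0,0.003],
    [0,0,0.003],
    [0,0,0.001],
    [0,0,0.001],
    [0,0,0],
    [0,0,0],
    [0,0,0],
  ],
  dr=[
    [0,0,0],
    [0,0,0],
    [0,0,0],
    [0,0,0],
    [0,0,0],
    [0,0,0],
    [0,0,0],
    [0,0,0],
  ],
  jaw=[1,1,1,1,1,1,1,1],
)

```text
t: 32.57
position: [474.0, 234.8, 135.3]
ee_rot: [0.0, 1.0, -0.029, 0.0]
contact_force: [-1.7, -0.5, 1.8]
gripper_width: 22.3
grasp_force: 39.9
```

move_arm(
  delta_pos=[
    [0,0,0],
    [0,0,0],
    [0,0,0],
    [0,0,0],
    [0,0,-0.015],
    [0,0,-0.03],
    [0,0,-0.03],
    [0,0,-0.03],
  ],
  dr=[
    [0,0,0],
    [0,0,0],
    [0,0,0],
    [0,0,0],
    [0,0,0],
    [0,0,0],
    [0,0,0],
    [0,0,0],
  ],
  jaw=[0.8,0.6,0.3,0,0,0,0,0],
)

```text
t: 33.23
position: [473.6, 235.0, 240.9]
ee_rot: [0.0, 1.0, -0.029, -0.0]
contact_force: [1.1, 0.0, 0.4]
gripper_width: 85.3
grasp_force: 0.0
```

move_arm(
  delta_pos=[
    [0.0163,0.0309,0],
    [0.0163,0.0309,0],
    [0.0163,0.0309,0],
    [0.0163,0.0309,0],
    [0.0163,0.0309,0],
    [0.0163,0.0309,0],
    [0.0163,0.0309,0],
    [0.0163,0.0309,0],
  ],
  dr=[
    [0,0,0],
    [0,0,0],
    [0,0,0],
    [0,0,0],
    [0,0,0],
    [0,0,0],
    [0,0,0],
    [0,0,0],
  ],
  jaw=[0,0,0,0,0,0,0,0],
)

```text
t: 33.9
position: [590.2, -20.9, 240.1]
ee_rot: [-0.0, 1.0, -0.029, 0.0]
contact_force: [0.8, -0.2, 0.3]
gripper_width: 85.6
grasp_force: 0.0
```

move_arm(
  delta_pos=[
    [0.0163,0.0309,0],
    [0.0163,0.0309,0],
    [0,0,0],
    [0,0,0],
    [0,0,0],
    [0,0,0],
    [0,0,0],
    [0,0,0],
  ],
  dr=[
    [0,0,0],
    [0,0,0],
    [0,0,0],
    [0,0,0],
    [0,0,0],
    [0,0,0],
    [0,0,0],
    [0,0,0],
  ],
  jaw=[0,0,0,0,0,0,0,0],
)

```text
t: 34.57
position: [618.4, -81.2, 240.4]
ee_rot: [-0.0, 1.0, -0.028, 0.0]
contact_force: [0.9, 0.5, -0.4]
gripper_width: 85.3
grasp_force: 0.0
```

```bash
python3 - <<'E'
from h import *
c=ctrl.camera("wrist");p=knobw(c,[618.3,-83.4]);go([*p,122],-.058)
E
```

```text
knob px [319.6 232.8] pred [321.1 238.9] area 1008 z72 enclosing c [620.2 -81.9] dia 25.4 centroid z76 [621.7 -82.7]
t 34.6 pos [618.4 -81.6 240.4] yaw -0.056 w 85.5 | delta tool mm [  1.7   0.3 118.4] drz 0.002
```

move_arm(
  delta_pos=[
    [0.0022,0.0008,0.03],
    [0,0,0.03],
    [0,0,0.03],
    [0,0,0.029],
    [0,0,0],
    [0,0,0],
    [0,0,0],
    [0,0,0],
  ],
  dr=[
    [0,0,0],
    [0,0,0],
    [0,0,0],
    [0,0,0],
    [0,0,0],
    [0,0,0],
    [0,0,0],
    [0,0,0],
  ],
  jaw=[0,0,0,0.2,0.4,0.5,0.55,0.6],
)

```text
t: 35.28
position: [622.6, -83.8, 124.0]
ee_rot: [0.0, 1.0, -0.029, 0.003]
contact_force: [-0.1, 0.1, 1.0]
gripper_width: 34.4
grasp_force: 0.0
```

move_arm(
  delta_pos=[
    [0,0,0],
    [0,0,0],
    [0,0,0],
    [0,0,0],
    [0,0,0],
    [0,0,0],
    [0,0,0],
    [0,0,0],
  ],
  dr=[
    [0,0,0],
    [0,0,0],
    [0,0,0],
    [0,0,0],
    [0,0,0],
    [0,0,0],
    [0,0,0],
    [0,0,0],
  ],
  jaw=[0.65,0.7,0.75,0.8,0.9,1,1,1],
)

```text
t: 35.95
position: [621.9, -84.0, 123.1]
ee_rot: [0.0, 1.0, -0.029, 0.002]
contact_force: [-0.4, -0.1, 6.1]
gripper_width: 22.0
grasp_force: 39.1
```

move_arm(
  delta_pos=[
    [0,0,-0.02],
    [0,0,-0.03],
    [0,0,-0.03],
    [0,0,-0.02],
    [0,0,0],
    [0,0,0],
    [0,0,0],
    [0,0,0],
  ],
  dr=[
    [0,0,0],
    [0,0,0],
    [0,0,0],
    [0,0,0],
    [0,0,0],
    [0,0,0],
    [0,0,0],
    [0,0,0],
  ],
  jaw=[1,1,1,1,1,1,1,1],
)

```text
t: 36.62
position: [619.4, -84.0, 218.8]
ee_rot: [-0.0, 1.0, -0.029, -0.002]
contact_force: [-0.5, -0.2, -3.0]
gripper_width: 22.1
grasp_force: 39.5
```

```bash
python3 - <<'E'
from h import *
go([432.1,237.1,220],-.058)
E
```

```text
t 36.6 pos [619.4 -84.  218.8] yaw -0.059 w 22.1 | delta tool mm [-2.058e+02 -3.096e+02 -3.000e-01] drz -0.001
```

move_arm(
  delta_pos=[
    [-0.0207,-0.0309,-0.008],
    [-0.0207,-0.0309,0],
    [-0.0207,-0.0309,0],
    [-0.0207,-0.0309,0],
    [-0.0207,-0.0309,0],
    [-0.0207,-0.0309,0],
    [-0.0207,-0.0309,0],
    [-0.0207,-0.0309,0],
  ],
  dr=[
    [0,0,0],
    [0,0,0],
    [0,0,0],
    [0,0,0],
    [0,0,0],
    [0,0,0],
    [0,0,0],
    [0,0,0],
  ],
  jaw=[1,1,1,1,1,1,1,1],
)

```text
t: 37.28
position: [467.8, 173.4, 227.6]
ee_rot: [0.001, 1.0, -0.029, -0.001]
contact_force: [0.4, 0.4, -0.6]
gripper_width: 22.3
grasp_force: 39.6
```

move_arm(
  delta_pos=[
    [-0.0207,-0.0309,0],
    [-0.0207,-0.0309,0],
    [0,0,0],
    [0,0,0],
    [0,0,0.02],
    [0,0,0.02],
    [0,0,0.013],
    [0,0,0],
  ],
  dr=[
    [0,0,0],
    [0,0,0],
    [0,0,0],
    [0,0,0],
    [0,0,0],
    [0,0,0],
    [0,0,0],
    [0,0,0],
  ],
  jaw=[1,1,1,1,1,1,1,1],
)

```text
t: 37.95
position: [430.6, 233.4, 172.1]
ee_rot: [0.003, 1.0, -0.031, -0.004]
contact_force: [-0.9, -1.3, -1.1]
gripper_width: 21.9
grasp_force: 39.6
```

move_arm(
  delta_pos=[
    [0,0,0],
    [0,0,0],
    [0,0,0],
    [0,0,0],
    [0,0,0],
    [0,0,0],
    [0,0,0],
    [0,0,0],
  ],
  dr=[
    [0,0,0],
    [0,0,0],
    [0,0,0],
    [0,0,0],
    [0,0,0],
    [0,0,0],
    [0,0,0],
    [0,0,0],
  ],
  jaw=[1,1,1,1,1,1,1,1],
)

```text
t: 38.62
position: [432.2, 236.7, 176.3]
ee_rot: [-0.0, 1.0, -0.029, 0.0]
contact_force: [0.1, -0.5, -1.3]
gripper_width: 22.4
grasp_force: 39.6
```

```bash
cat >> h.py <<'E'
def look(c,R,foot,x0,y0):
    "held drum: far edge and sides of the grey blob, near tool; x0,y0 rough TCP"
    h=hsv(c);u,v=proj(c,[x0,y0,foot+30])[0];m=(h[...,1]<45)&(h[...,2]>70)
    w=np.zeros_like(m);w[int(v)-75:int(v)+5,int(u)-70:int(u)+70]=1
    b=max(blobs(m&w,150),key=lambda b:b[1][4]);s=b[1];print("drum blob",np.round(b[0],1),s)
    top=(s[0]+s[2]/2-.5,s[1]-.5)
    f=onz(c,top,foot+1.5)[0];sd=onz(c,[(s[0]-.5,s[1]+s[3]*.6),(s[0]+s[2]-.5,s[1]+s[3]*.6)],foot+30)
    print("foot far",np.round(f[:2],1),"-> drum centre x %.1f"%(f[0]-R+1),"y %.1f (wide %.1f)"%(sd[:,1].mean(),np.ptp(sd[:,1])))
E
python3 - <<'E'
from h import *
c=ctrl.camera("wrist");cv2.imwrite("pics/w8.png",c["img"][:,:,::-1]);s,p,R=tool();go([432.1,237.1,165],-.058)
look(c,13,p[2]-123.2,p[0],p[1])
u=proj(c,[432.1,237.1,34])[0];print(u)
h=hsv(c);x=int(proj(c,[432+14,236.3,34])[0][0]);v=int(proj(c,[446.5,236.3,34])[0][1])
print(x,v,[(v-16+i,*map(int,h[v-16+i,x])) for i in range(0,34)])
print(np.round(onz(c,[(x,v),(x,v-5)],34)[:,:2],1))
E
```

```text
t 38.7 pos [432.2 236.7 176.2] yaw -0.058 w 22.5 | delta tool mm [-0.1 -0.4 11.2] drz -0.000
drum blob [315.9 271. ] [ 289  245   55   47 2126]
foot far [442.8 236.9] -> drum centre x 430.8 y 237.1 (wide 24.7)
[316.82537418 250.25004321]
316 226 [(210, 19, 123, 172), (211, 19, 122, 173), (212, 19, 124, 173), (213, 19, 122, 172), (214, 19, 124, 173), (215, 19, 125, 173), (216, 19, 122, 173), (217, 19, 124, 173), (218, 19, 122, 173), (219, 19, 124, 173), (220, 19, 125, 169), (221, 19, 126, 166), (222, 19, 127, 162), (223, 19, 127, 159), (224, 19, 127, 153), (225, 19, 127, 144), (226, 18, 137, 136), (227, 16, 154, 142), (228, 15, 160, 150), (229, 15, 162, 151), (230, 15, 161, 150), (231, 15, 161, 150), (232, 15, 163, 150), (233, 15, 163, 149), (234, 15, 163, 149), (235, 15, 161, 150), (236, 15, 164, 149), (237, 15, 160, 143), (238, 15, 164, 123), (239, 14, 165, 116), (240, 15, 166, 115), (241, 15, 163, 116), (242, 14, 165, 116), (243, 14, 144, 115)]
[[446.6 236.7]
 [449.5 236.6]]
```

move_arm(
  delta_pos=[
    [0.0002,-0.0003,0.008],
    [0,0,0.006],
    [0,0,0.003],
    [0,0,0.003],
    [0,0,0.003],
    [0,0,0],
    [0,0,0],
    [0,0,0],
  ],
  dr=[
    [0,0,0],
    [0,0,0],
    [0,0,0],
    [0,0,0],
    [0,0,0],
    [0,0,0],
    [0,0,0],
    [0,0,0],
  ],
  jaw=[1,1,1,1,1,1,1,1],
)

```text
t: 39.33
position: [432.5, 237.0, 153.2]
ee_rot: [-0.0, 1.0, -0.029, 0.0]
contact_force: [0.3, -0.3, -0.8]
gripper_width: 22.4
grasp_force: 39.6
```

move_arm(
  delta_pos=[
    [0,0,0.002],
    [0,0,0.002],
    [0,0,0.002],
    [0,0,0],
    [0,0,0],
    [0,0,0],
    [0,0,0],
    [0,0,0],
  ],
  dr=[
    [0,0,0],
    [0,0,0],
    [0,0,0],
    [0,0,0],
    [0,0,0],
    [0,0,0],
    [0,0,0],
    [0,0,0],
  ],
  jaw=[1,1,1,1,1,1,1,1],
)

```text
t: 40.0
position: [432.4, 237.0, 147.2]
ee_rot: [-0.0, 1.0, -0.029, 0.0]
contact_force: [-0.2, 0.2, -0.8]
gripper_width: 22.1
grasp_force: 39.6
```

move_arm(
  delta_pos=[
    [0,0,0.003],
    [0,0,0.003],
    [0,0,0.003],
    [0,0,0.002],
    [0,0,0.001],
    [0,0,0],
    [0,0,0],
    [0,0,0],
  ],
  dr=[
    [0,0,0],
    [0,0,0],
    [0,0,0],
    [0,0,0],
    [0,0,0],
    [0,0,0],
    [0,0,0],
    [0,0,0],
  ],
  jaw=[1,1,1,1,1,1,1,1],
)

```text
t: 40.67
position: [432.3, 236.9, 135.1]
ee_rot: [0.0, 1.0, -0.029, -0.0]
contact_force: [-1.0, -0.6, 1.1]
gripper_width: 22.4
grasp_force: 39.7
```

move_arm(
  delta_pos=[
    [0,0,0],
    [0,0,0],
    [0,0,0],
    [0,0,0],
    [0,0,-0.015],
    [0,0,-0.03],
    [0,0,-0.03],
    [0,0,-0.03],
  ],
  dr=[
    [0,0,0],
    [0,0,0],
    [0,0,0],
    [0,0,0],
    [0,0,0],
    [0,0,0],
    [0,0,0],
    [0,0,0],
  ],
  jaw=[0.8,0.6,0.3,0,0,0,0,0],
)

```text
t: 41.33
position: [432.0, 236.9, 241.0]
ee_rot: [0.0, 1.0, -0.029, -0.0]
contact_force: [0.2, 0.1, 0.4]
gripper_width: 85.1
grasp_force: 0.0
```

```bash
cat > kn.py <<'E'
from h import *
T=ctrl.camera("top");h=hsv(T);m=(h[...,0]>7)&(h[...,0]<22)&(h[...,1]>70)&(h[...,2]>165)
for b in blobs(m,25,120):
    x,y=b[0]
    P=onz(T,b[0],76)[0]
    if 350<P[0]<740 and -400<P[1]<280: print(np.round(b[0],1),b[1][4],np.round(P[:2],1))
go([618.3,-209,240],-.058)
E
python3 kn.py
```

```text
[361.5 214.2] 45 [ 679.7 -152.1]
[387.4 242.7] 54 [ 618.1 -209.3]
[198.4 327.9] 25 [424.9 194.8]
[253.9 330.9] 30 [421.8  75.1]
t 41.4 pos [435.1 239.  247.6] yaw -0.058 w 85.4 | delta tool mm [209.  436.6   7.1] drz -0.000
```

move_arm(
  delta_pos=[
    [0.0163,0.0334,0],
    [0.0163,0.0334,0],
    [0.0163,0.0334,0],
    [0.0163,0.0334,0],
    [0.0163,0.0334,0],
    [0.0163,0.0334,0],
    [0.0163,0.0334,0],
    [0.0163,0.0334,0],
  ],
  dr=[
    [0,0,0],
    [0,0,0],
    [0,0,0],
    [0,0,0],
    [0,0,0],
    [0,0,0],
    [0,0,0],
    [0,0,0],
  ],
  jaw=[0,0,0,0,0,0,0,0],
)

```text
t: 42.05
position: [547.4, -39.2, 240.0]
ee_rot: [0.0, 1.0, -0.029, 0.0]
contact_force: [0.5, -0.2, -0.3]
gripper_width: 85.4
grasp_force: 0.0
```

move_arm(
  delta_pos=[
    [0.0163,0.0334,0],
    [0.0163,0.0334,0],
    [0.0163,0.0334,0],
    [0.0163,0.0334,0],
    [0.0163,0.0334,0],
    [0,0,0],
    [0,0,0],
    [0,0,0],
  ],
  dr=[
    [0,0,0],
    [0,0,0],
    [0,0,0],
    [0,0,0],
    [0,0,0],
    [0,0,0],
    [0,0,0],
    [0,0,0],
  ],
  jaw=[0,0,0,0,0,0,0,0],
)

```text
t: 42.72
position: [618.4, -208.2, 239.4]
ee_rot: [-0.001, 1.0, -0.029, -0.0]
contact_force: [0.1, 0.6, 0.3]
gripper_width: 85.2
grasp_force: 0.0
```

move_arm(
  delta_pos=[
    [0,0,0],
    [0,0,0],
    [0,0,0],
    [0,0,0],
    [0,0,0],
    [0,0,0],
    [0,0,0],
    [0,0,0],
  ],
  dr=[
    [0,0,0],
    [0,0,0],
    [0,0,0],
    [0,0,0],
    [0,0,0],
    [0,0,0],
    [0,0,0],
    [0,0,0],
  ],
  jaw=[0,0,0,0,0,0,0,0],
)

```text
t: 43.38
position: [618.4, -209.0, 240.1]
ee_rot: [0.0, 1.0, -0.029, 0.0]
contact_force: [-0.3, 0.1, 0.6]
gripper_width: 85.2
grasp_force: 0.0
```

```bash
python3 - <<'E'
from h import *
c=ctrl.camera("wrist");p=knobw(c,[618.3,-209]);go([*p,122],-.058)
E
```

```text
knob px [316.1 231.3] pred [317.5 239.2] area 623 z72 enclosing c [ 620.5 -208.2] dia 19.8 centroid z76 [ 622.9 -208.4]
t 43.4 pos [ 618.4 -209.   240.1] yaw -0.059 w 85.4 | delta tool mm [  2.   -1.  118.1] drz -0.001
```

```bash
sed -i 's/(h\[...,2\]>150)$/(h[...,2]>V)/; s/def knobw(c,xy):/def knobw(c,xy,V=150):/' h.py; python3 - <<'E'
from h import *
c=ctrl.camera("wrist")
for V in(130,110,95): knobw(c,[618.3,-209],V)
E
```

```text
knob px [316.2 233.8] pred [317.5 239.2] area 1008 z72 enclosing c [ 619.7 -208.5] dia 24.7 centroid z76 [ 621.2 -208.4]
knob px [316.4 231.8] pred [317.5 239.2] area 1242 z72 enclosing c [ 621.2 -208.2] dia 28.1 centroid z76 [ 622.6 -208.6]
knob px [309.  237.9] pred [317.5 239.2] area 2055 z72 enclosing c [ 614.7 -201.8] dia 45.7 centroid z76 [ 618.8 -203.7]
```

move_arm(
  delta_pos=[
    [0.0016,0,0.03],
    [0,0,0.03],
    [0,0,0.03],
    [0,0,0.029],
    [0,0,0],
    [0,0,0],
    [0,0,0],
    [0,0,0],
  ],
  dr=[
    [0,0,0],
    [0,0,0],
    [0,0,0],
    [0,0,0],
    [0,0,0],
    [0,0,0],
    [0,0,0],
    [0,0,0],
  ],
  jaw=[0,0,0,0.2,0.4,0.5,0.55,0.6],
)

```text
t: 44.15
position: [621.9, -209.5, 124.1]
ee_rot: [0.001, 1.0, -0.029, 0.003]
contact_force: [-0.1, -0.1, 0.4]
gripper_width: 33.9
grasp_force: 0.0
```

move_arm(
  delta_pos=[
    [0,0,0],
    [0,0,0],
    [0,0,0],
    [0,0,0],
    [0,0,0],
    [0,0,0],
    [0,0,0],
    [0,0,0],
  ],
  dr=[
    [0,0,0],
    [0,0,0],
    [0,0,0],
    [0,0,0],
    [0,0,0],
    [0,0,0],
    [0,0,0],
    [0,0,0],
  ],
  jaw=[0.65,0.7,0.75,0.8,0.9,1,1,1],
)

```text
t: 44.82
position: [621.1, -209.2, 123.2]
ee_rot: [0.0, 1.0, -0.029, 0.002]
contact_force: [-0.5, -0.4, 5.6]
gripper_width: 22.5
grasp_force: 39.2
```

move_arm(
  delta_pos=[
    [0,0,-0.02],
    [0,0,-0.03],
    [0,0,-0.03],
    [0,0,-0.02],
    [0,0,0],
    [0,0,0],
    [0,0,0],
    [0,0,0],
  ],
  dr=[
    [0,0,0],
    [0,0,0],
    [0,0,0],
    [0,0,0],
    [0,0,0],
    [0,0,0],
    [0,0,0],
    [0,0,0],
  ],
  jaw=[1,1,1,1,1,1,1,1],
)

```text
t: 45.48
position: [618.7, -208.8, 218.6]
ee_rot: [-0.001, 1.0, -0.029, -0.002]
contact_force: [-0.5, 0.7, -1.3]
gripper_width: 22.3
grasp_force: 39.5
```

```bash
python3 - <<'E'
from h import *
go([575.8,228.8,220],-.058)
E
```

```text
t 45.5 pos [ 618.7 -208.8  218.6] yaw -0.059 w 22.3 | delta tool mm [ -68.5 -434.3   -0.7] drz -0.001
```

move_arm(
  delta_pos=[
    [-0.0058,-0.0362,-0.004],
    [-0.0058,-0.0362,0],
    [-0.0058,-0.0362,0],
    [-0.0058,-0.0362,0],
    [-0.0058,-0.0362,0],
    [-0.0058,-0.0362,0],
    [-0.0058,-0.0362,0],
    [-0.0058,-0.0362,0],
  ],
  dr=[
    [0,0,0],
    [0,0,0],
    [0,0,0],
    [0,0,0],
    [0,0,0],
    [0,0,0],
    [0,0,0],
    [0,0,0],
  ],
  jaw=[1,1,1,1,1,1,1,1],
)

```text
t: 46.15
position: [589.3, 84.2, 223.2]
ee_rot: [0.0, 1.0, -0.029, -0.002]
contact_force: [1.2, 0.5, -0.9]
gripper_width: 22.3
grasp_force: 39.6
```

move_arm(
  delta_pos=[
    [-0.0058,-0.0362,0],
    [-0.0058,-0.0362,0],
    [-0.0058,-0.0362,0],
    [-0.0058,-0.0362,0],
    [0,0,0],
    [0,0,0.02],
    [0,0,0.02],
    [0,0,0.008],
  ],
  dr=[
    [0,0,0],
    [0,0,0],
    [0,0,0],
    [0,0,0],
    [0,0,0],
    [0,0,0],
    [0,0,0],
    [0,0,0],
  ],
  jaw=[1,1,1,1,1,1,1,1],
)

```text
t: 46.82
position: [573.7, 227.5, 172.5]
ee_rot: [0.002, 1.0, -0.029, -0.004]
contact_force: [-1.1, -0.9, -2.0]
gripper_width: 22.4
grasp_force: 39.7
```

move_arm(
  delta_pos=[
    [0,0,0],
    [0,0,0],
    [0,0,0],
    [0,0,0],
    [0,0,0],
    [0,0,0],
    [0,0,0],
    [0,0,0],
  ],
  dr=[
    [0,0,0],
    [0,0,0],
    [0,0,0],
    [0,0,0],
    [0,0,0],
    [0,0,0],
    [0,0,0],
    [0,0,0],
  ],
  jaw=[1,1,1,1,1,1,1,1],
)

```text
t: 47.48
position: [576.2, 228.7, 177.5]
ee_rot: [-0.0, 1.0, -0.029, 0.0]
contact_force: [0.1, -0.1, -0.6]
gripper_width: 22.4
grasp_force: 39.7
```

```bash
python3 - <<'E'
from h import *
c=ctrl.camera("wrist");s,p,R=tool();go([575.8,228.8,165],-.058)
look(c,22,p[2]-123.2,p[0],p[1])
h=hsv(c);x,v=map(int,proj(c,[575.8+23.5,227.4,34])[0])
print(x,v,[(v-12+i,*map(int,h[v-12+i,x])) for i in range(0,26)]);print(np.round(onz(c,[(x,v),(x,v-5)],34)[:,:2],1))
E
```

```text
t 47.5 pos [576.1 228.7 177.3] yaw -0.059 w 22.3 | delta tool mm [-0.3 -0.  12.3] drz -0.001
drum blob [316.2 263.7] [ 270  228   94   64 4837]
foot far [595.9 228.2] -> drum centre x 574.9 y 228.7 (wide 42.1)
317 210 [(198, 15, 165, 142), (199, 15, 162, 143), (200, 15, 165, 142), (201, 15, 163, 142), (202, 15, 165, 142), (203, 15, 163, 142), (204, 15, 163, 142), (205, 15, 162, 142), (206, 15, 165, 141), (207, 16, 162, 140), (208, 15, 165, 128), (209, 15, 163, 111), (210, 14, 161, 114), (211, 15, 166, 123), (212, 15, 167, 139), (213, 15, 164, 146), (214, 15, 165, 145), (215, 15, 164, 145), (216, 15, 165, 145), (217, 15, 164, 146), (218, 15, 164, 146), (219, 15, 164, 146), (220, 15, 164, 145), (221, 15, 164, 140), (222, 15, 165, 124), (223, 14, 162, 118)]
[[599.5 227.7]
 [602.4 227.5]]
```

move_arm(
  delta_pos=[
    [-0.0001,0,0.008],
    [0,0,0.007],
    [0,0,0.003],
    [0,0,0.003],
    [0,0,0.003],
    [0,0,0],
    [0,0,0],
    [0,0,0],
  ],
  dr=[
    [0,0,0],
    [0,0,0],
    [0,0,0],
    [0,0,0],
    [0,0,0],
    [0,0,0],
    [0,0,0],
    [0,0,0],
  ],
  jaw=[1,1,1,1,1,1,1,1],
)

```text
t: 48.2
position: [576.1, 228.8, 153.3]
ee_rot: [-0.0, 1.0, -0.029, 0.0]
contact_force: [-0.5, -0.1, -1.4]
gripper_width: 22.4
grasp_force: 39.7
```

move_arm(
  delta_pos=[
    [0,0,0.002],
    [0,0,0.002],
    [0,0,0.002],
    [0,0,0],
    [0,0,0],
    [0,0,0],
    [0,0,0],
    [0,0,0],
  ],
  dr=[
    [0,0,0],
    [0,0,0],
    [0,0,0],
    [0,0,0],
    [0,0,0],
    [0,0,0],
    [0,0,0],
    [0,0,0],
  ],
  jaw=[1,1,1,1,1,1,1,1],
)

```text
t: 48.87
position: [576.0, 228.7, 147.2]
ee_rot: [-0.0, 1.0, -0.029, 0.0]
contact_force: [-0.1, 0.4, -0.9]
gripper_width: 22.3
grasp_force: 39.7
```

move_arm(
  delta_pos=[
    [0,0,0.003],
    [0,0,0.003],
    [0,0,0.003],
    [0,0,0.002],
    [0,0,0.001],
    [0,0,0],
    [0,0,0],
    [0,0,0],
  ],
  dr=[
    [0,0,0],
    [0,0,0],
    [0,0,0],
    [0,0,0],
    [0,0,0],
    [0,0,0],
    [0,0,0],
    [0,0,0],
  ],
  jaw=[1,1,1,1,1,1,1,1],
)

```text
t: 49.53
position: [576.0, 228.7, 135.3]
ee_rot: [0.0, 1.0, -0.029, 0.0]
contact_force: [-0.5, 0.6, 1.2]
gripper_width: 22.5
grasp_force: 39.9
```

move_arm(
  delta_pos=[
    [0,0,0],
    [0,0,0],
    [0,0,0],
    [0,0,0],
    [0,0,-0.015],
    [0,0,-0.03],
    [0,0,-0.03],
    [0,0,-0.03],
  ],
  dr=[
    [0,0,0],
    [0,0,0],
    [0,0,0],
    [0,0,0],
    [0,0,0],
    [0,0,0],
    [0,0,0],
    [0,0,0],
  ],
  jaw=[0.8,0.6,0.3,0,0,0,0,0],
)

```text
t: 50.2
position: [575.7, 228.7, 240.9]
ee_rot: [0.0, 1.0, -0.029, -0.0]
contact_force: [0.1, -0.6, 0.2]
gripper_width: 85.4
grasp_force: 0.0
```

```bash
sed -i 's/go(\[618.3,-209/go([679.5,-152/' kn.py; python3 kn.py
```

```text
[361.5 214.3] 47 [ 679.5 -152. ]
[201.8 269. ] 105 [551.6 192.5]
t 50.2 pos [578.7 230.3 248.7] yaw -0.059 w 85.1 | delta tool mm [122.9 375.8   7.9] drz -0.001
```

move_arm(
  delta_pos=[
    [0.0114,0.034,0],
    [0.0114,0.034,0],
    [0.0114,0.034,0],
    [0.0114,0.034,0],
    [0.0114,0.034,0],
    [0.0114,0.034,0],
    [0.0114,0.034,0],
    [0.0114,0.034,0],
  ],
  dr=[
    [0,0,0],
    [0,0,0],
    [0,0,0],
    [0,0,0],
    [0,0,0],
    [0,0,0],
    [0,0,0],
    [0,0,0],
  ],
  jaw=[0,0,0,0,0,0,0,0],
)

```text
t: 50.92
position: [651.3, -49.9, 240.0]
ee_rot: [0.0, 1.0, -0.029, 0.0]
contact_force: [-0.0, -0.5, 0.4]
gripper_width: 85.5
grasp_force: 0.0
```

move_arm(
  delta_pos=[
    [0.0114,0.034,0],
    [0.0114,0.034,0],
    [0.0114,0.034,0],
    [0,0,0],
    [0,0,0],
    [0,0,0],
    [0,0,0],
    [0,0,0],
  ],
  dr=[
    [0,0,0],
    [0,0,0],
    [0,0,0],
    [0,0,0],
    [0,0,0],
    [0,0,0],
    [0,0,0],
    [0,0,0],
  ],
  jaw=[0,0,0,0,0,0,0,0],
)

```text
t: 51.58
position: [679.4, -149.5, 240.3]
ee_rot: [-0.001, 1.0, -0.028, 0.0]
contact_force: [-0.4, 0.4, -1.1]
gripper_width: 85.5
grasp_force: 0.0
```

```bash
python3 - <<'E'
from h import *
c=ctrl.camera("wrist")
for V in(150,130,115): p=knobw(c,[679,-152],V)
go([679.5,-152,122],-.058)
E
```

```text
knob px [324.8 233.7] pred [321.9 239.3] area 971 z72 enclosing c [ 679.8 -154. ] dia 24.5 centroid z76 [ 681.9 -154. ]
knob px [324.4 232. ] pred [321.9 239.3] area 1194 z72 enclosing c [ 681.1 -153.1] dia 28.8 centroid z76 [ 683.1 -153.8]
knob px [321.4 242.7] pred [321.9 239.3] area 2317 z72 enclosing c [ 672.3 -148.5] dia 49.0 centroid z76 [ 676.1 -151.6]
t 51.6 pos [ 679.4 -149.8  240.4] yaw -0.056 w 85.4 | delta tool mm [  0.2   2.3 118.4] drz 0.002
```

move_arm(
  delta_pos=[
    [0.0012,0.0024,0.03],
    [0,0,0.03],
    [0,0,0.03],
    [0,0,0.029],
    [0,0,0],
    [0,0,0],
    [0,0,0],
    [0,0,0],
  ],
  dr=[
    [0,0,0],
    [0,0,0],
    [0,0,0],
    [0,0,0],
    [0,0,0],
    [0,0,0],
    [0,0,0],
    [0,0,0],
  ],
  jaw=[0,0,0,0.2,0.4,0.5,0.55,0.6],
)

```text
t: 52.3
position: [682.2, -154.3, 124.5]
ee_rot: [0.0, 1.0, -0.029, 0.003]
contact_force: [-0.0, -0.1, 0.8]
gripper_width: 34.0
grasp_force: 0.0
```

move_arm(
  delta_pos=[
    [0,0,0],
    [0,0,0],
    [0,0,0],
    [0,0,0],
    [0,0,0],
    [0,0,0],
    [0,0,0],
    [0,0,0],
  ],
  dr=[
    [0,0,0],
    [0,0,0],
    [0,0,0],
    [0,0,0],
    [0,0,0],
    [0,0,0],
    [0,0,0],
    [0,0,0],
  ],
  jaw=[0.65,0.7,0.75,0.8,0.9,1,1,1],
)

```text
t: 52.97
position: [681.3, -154.8, 123.4]
ee_rot: [0.0, 1.0, -0.029, 0.002]
contact_force: [-0.3, -0.4, 5.8]
gripper_width: 22.3
grasp_force: 39.0
```

move_arm(
  delta_pos=[
    [0,0,-0.02],
    [0,0,-0.03],
    [0,0,-0.03],
    [0,0,-0.02],
    [0,0,0],
    [0,0,0],
    [0,0,0],
    [0,0,0],
  ],
  dr=[
    [0,0,0],
    [0,0,0],
    [0,0,0],
    [0,0,0],
    [0,0,0],
    [0,0,0],
    [0,0,0],
    [0,0,0],
  ],
  jaw=[1,1,1,1,1,1,1,1],
)

```text
t: 53.63
position: [679.0, -154.3, 218.3]
ee_rot: [-0.0, 1.0, -0.029, -0.003]
contact_force: [-0.4, 0.1, -1.3]
gripper_width: 22.4
grasp_force: 39.4
```

```bash
python3 - <<'E'
from h import *
go([635.7,225.3,220],-.058)
E
```

```text
t 53.6 pos [ 679.  -154.3  218.3] yaw -0.059 w 22.4 | delta tool mm [ -65.4 -376.5   -1.2] drz -0.001
```

move_arm(
  delta_pos=[
    [-0.0061,-0.0342,-0.004],
    [-0.0061,-0.0342,0],
    [-0.0061,-0.0342,0],
    [-0.0061,-0.0342,0],
    [-0.0061,-0.0342,0],
    [-0.0061,-0.0342,0],
    [-0.0061,-0.0342,0],
    [-0.0061,-0.0342,0],
  ],
  dr=[
    [0,0,0],
    [0,0,0],
    [0,0,0],
    [0,0,0],
    [0,0,0],
    [0,0,0],
    [0,0,0],
    [0,0,0],
  ],
  jaw=[1,1,1,1,1,1,1,1],
)

```text
t: 54.3
position: [646.2, 122.8, 223.0]
ee_rot: [0.001, 1.0, -0.029, -0.002]
contact_force: [-0.1, -0.3, -1.8]
gripper_width: 22.2
grasp_force: 39.5
```

move_arm(
  delta_pos=[
    [-0.0061,-0.0342,0],
    [-0.0061,-0.0342,0],
    [-0.0061,-0.0342,0],
    [0,0,0],
    [0,0,0],
    [0,0,0.02],
    [0,0,0.02],
    [0,0,0.008],
  ],
  dr=[
    [0,0,0],
    [0,0,0],
    [0,0,0],
    [0,0,0],
    [0,0,0],
    [0,0,0],
    [0,0,0],
    [0,0,0],
  ],
  jaw=[1,1,1,1,1,1,1,1],
)

```text
t: 54.97
position: [633.9, 222.1, 172.6]
ee_rot: [0.002, 1.0, -0.03, -0.003]
contact_force: [0.2, -0.8, -2.3]
gripper_width: 22.3
grasp_force: 39.6
```

move_arm(
  delta_pos=[
    [0,0,0],
    [0,0,0],
    [0,0,0],
    [0,0,0],
    [0,0,0],
    [0,0,0],
    [0,0,0],
    [0,0,0],
  ],
  dr=[
    [0,0,0],
    [0,0,0],
    [0,0,0],
    [0,0,0],
    [0,0,0],
    [0,0,0],
    [0,0,0],
    [0,0,0],
  ],
  jaw=[1,1,1,1,1,1,1,1],
)

```text
t: 55.63
position: [635.4, 225.1, 177.5]
ee_rot: [-0.0, 1.0, -0.029, 0.0]
contact_force: [-0.3, -0.2, -1.9]
gripper_width: 22.3
grasp_force: 39.6
```

```bash
python3 - <<'E'
from h import *
c=ctrl.camera("wrist");s,p,R=tool();go([635.7,225.3,165],-.058)
look(c,25,p[2]-123.2,p[0],p[1])
h=hsv(c);x,v=map(int,proj(c,[635.7+26.5,223.7,34])[0])
print(x,v,[(v-12+i,*map(int,h[v-12+i,x])) for i in range(0,26)]);print(np.round(onz(c,[(x,v),(x,v-5)],34)[:,:2],1))
E
```

```text
t 55.7 pos [635.4 225.1 177.3] yaw -0.059 w 22.1 | delta tool mm [ 0.3 -0.3 12.3] drz -0.001
drum blob [316.3 261.2] [ 263  221  107   71 6010]
foot far [658.8 224.6] -> drum centre x 634.8 y 225.2 (wide 47.8)
317 203 [(191, 15, 159, 149), (192, 15, 161, 150), (193, 15, 160, 151), (194, 15, 157, 151), (195, 15, 159, 152), (196, 15, 157, 151), (197, 15, 162, 151), (198, 15, 159, 151), (199, 15, 160, 151), (200, 15, 160, 151), (201, 15, 160, 147), (202, 15, 161, 133), (203, 15, 158, 126), (204, 15, 162, 134), (205, 15, 162, 154), (206, 15, 162, 157), (207, 15, 162, 156), (208, 15, 161, 157), (209, 15, 162, 157), (210, 15, 162, 156), (211, 15, 163, 156), (212, 15, 162, 156), (213, 15, 162, 157), (214, 15, 159, 157), (215, 15, 162, 156), (216, 15, 163, 155)]
[[662.8 223.8]
 [665.6 223.7]]
```

move_arm(
  delta_pos=[
    [0.0003,-0.0002,0.008],
    [0,0,0.007],
    [0,0,0.003],
    [0,0,0.003],
    [0,0,0.003],
    [0,0,0],
    [0,0,0],
    [0,0,0],
  ],
  dr=[
    [0,0,0],
    [0,0,0],
    [0,0,0],
    [0,0,0],
    [0,0,0],
    [0,0,0],
    [0,0,0],
    [0,0,0],
  ],
  jaw=[1,1,1,1,1,1,1,1],
)

```text
t: 56.35
position: [635.8, 225.3, 153.3]
ee_rot: [-0.0, 1.0, -0.029, 0.0]
contact_force: [0.5, 0.1, -1.6]
gripper_width: 22.0
grasp_force: 39.6
```

move_arm(
  delta_pos=[
    [0,0,0.002],
    [0,0,0.002],
    [0,0,0.002],
    [0,0,0],
    [0,0,0],
    [0,0,0],
    [0,0,0],
    [0,0,0],
  ],
  dr=[
    [0,0,0],
    [0,0,0],
    [0,0,0],
    [0,0,0],
    [0,0,0],
    [0,0,0],
    [0,0,0],
    [0,0,0],
  ],
  jaw=[1,1,1,1,1,1,1,1],
)

```text
t: 57.02
position: [635.7, 225.2, 147.2]
ee_rot: [-0.0, 1.0, -0.029, 0.0]
contact_force: [-0.2, -0.2, -0.5]
gripper_width: 22.0
grasp_force: 39.6
```

Then I'll seat it, release, lift, and back off to look over the whole block and tray.

move_arm(
  delta_pos=[
    [0,0,0.003],
    [0,0,0.003],
    [0,0,0.003],
    [0,0,0.002],
    [0,0,0.001],
    [0,0,0],
    [0,0,0],
    [0,0,0],
  ],
  dr=[
    [0,0,0],
    [0,0,0],
    [0,0,0],
    [0,0,0],
    [0,0,0],
    [0,0,0],
    [0,0,0],
    [0,0,0],
  ],
  jaw=[1,1,1,1,1,1,1,1],
)

```text
t: 57.68
position: [635.6, 225.1, 135.6]
ee_rot: [0.0, 1.0, -0.029, 0.0]
contact_force: [-1.9, -1.6, 3.3]
gripper_width: 21.9
grasp_force: 40.0
```

move_arm(
  delta_pos=[
    [0,0,0],
    [0,0,0],
    [0,0,0],
    [0,0,0],
    [0,0,-0.015],
    [0,0,-0.03],
    [0,0,-0.03],
    [0,0,-0.03],
  ],
  dr=[
    [0,0,0],
    [0,0,0],
    [0,0,0],
    [0,0,0],
    [0,0,0],
    [0,0,0],
    [0,0,0],
    [0,0,0],
  ],
  jaw=[0.8,0.6,0.3,0,0,0,0,0],
)

```text
t: 58.35
position: [635.5, 225.2, 240.6]
ee_rot: [0.0, 1.0, -0.029, -0.0]
contact_force: [0.2, 0.4, 0.1]
gripper_width: 85.5
grasp_force: 0.0
```

move_arm(
  delta_pos=[
    [-0.02,0.03,-0.015],
    [-0.02,0.03,-0.015],
    [-0.02,0.03,-0.015],
    [-0.02,0,-0.015],
    [0,0,0],
    [0,0,0],
    [0,0,0],
    [0,0,0],
  ],
  dr=[
    [0,0,0],
    [0,0,0],
    [0,0,0],
    [0,0,0],
    [0,0,0],
    [0,0,0],
    [0,0,0],
    [0,0,0],
  ],
  jaw=[0,0,0,0,0,0,0,0],
)

```text
t: 59.02
position: [550.8, 140.4, 298.9]
ee_rot: [0.0, 1.0, -0.029, -0.001]
contact_force: [0.0, -0.2, -0.8]
gripper_width: 85.5
grasp_force: 0.0
```

move_arm(
  delta_pos=[
    [0,0,0],
    [0,0,0],
    [0,0,0],
    [0,0,0],
    [0,0,0],
    [0,0,0],
    [0,0,0],
    [0,0,0],
  ],
  dr=[
    [0,0,0],
    [0,0,0],
    [0,0,0],
    [0,0,0],
    [0,0,0],
    [0,0,0],
    [0,0,0],
    [0,0,0],
  ],
  jaw=[0,0,0,0,0,0,0,0],
)

```text
t: 59.68
position: [550.5, 140.0, 300.2]
ee_rot: [0.0, 1.0, -0.029, 0.0]
contact_force: [-1.5, -0.0, 0.5]
gripper_width: 85.5
grasp_force: 0.0
```

```bash
python3 - <<'E'
from h import *
c=ctrl.camera("wrist");S=ctrl.camera("scene");go([500,150,240])
a=cv2.resize(c["img"][:,:,::-1],(400,300));b=cv2.resize(S["img"][200:480,50:423,::-1],(400,300));cv2.imwrite("pics/end.png",cv2.resize(np.hstack([a,b]),(800,300)))
r=np.vstack([cv2.resize(c["img"][:,:,::-1],(400,300)),]);
E
```

```text
t 59.8 pos [550.5 140.  300.2] yaw -0.059 w 85.2 | delta tool mm [-51.   -7.   60.2]
```

View pics/end.png

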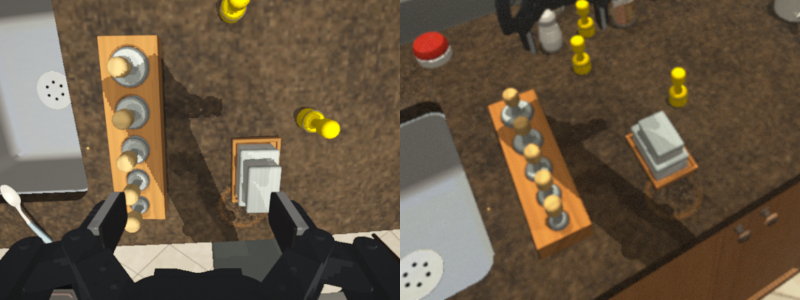

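All five cutters stand in their holes (wrist view, column from (128,65) down to (135,210)), and the small tin sits on the large one in the tray at (258,175). The gripper is clear of everything, so I'm handing in.

```bash
python3 -c "
from rig import ctrl
print(ctrl.close_job())"
```

```text
the job is handed in; nothing more can be done
None
```

I handed the job in at about 60 s of the 210 s limit: all five cutters are in their own holes and the small tin is stacked on the large one in the tray (no medium tin was there). I checked this in the camera views, but no verdict came back.

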